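Sort returned collecting tins by weight

TASK

The charity's collecting tins have come back. Lift each one to feel whether it has coins in it: stand those with coins upright in the cash drawer, and hang each empty one by its handle on a slanted hook of the rack, one to a hook and pushed back to the rail. Leave the drawer fully shut and the other things on the table where they are.

Things in the scene. Friction and masses are not known exactly. Their poses are not given: they have to be found in the camera images.
- tinA: closed steel collecting tin, paper sleeve, coin slot in the lid, fixed strap handle on top; all tins look alike. Body 68 mm across (71 at the rims), lid top at 65 mm, total height 116 mm. Empty it weighs 85 to 105 g, with coins 550 to 840 g. Origin: centre of the underside, z up the tin, y across the handle (handle measures: see eyeA). May be absent.
- tinB: collecting tin just like tinA to look at: same sizes, frame and possible weights. May be absent.
- tinC: collecting tin just like tinA to look at: same sizes, frame and possible weights. May be absent.
- tinD: collecting tin just like tinA to look at: same sizes, frame and possible weights. May be absent.
- tinE: collecting tin just like tinA to look at: same sizes, frame and possible weights. May be absent.
- tinF: collecting tin just like tinA to look at: same sizes, frame and possible weights. May be absent.
- eyeA (a point): centre of the underside of tinA's handle strap, 111 mm above its bottom, axes as the tin's. Handle: square arch of two upright legs 12 (x) x 4 (y) mm and a top strap 12 x 40 x 5 mm; 40 mm wide over the legs along y (pinch it there), opening 32 mm wide, 46 mm high, open along x: the hook goes through it, under this point.
- eyeB (a point): the same point on tinB, as eyeA on tinA.
- eyeC (a point): the same point on tinC, as eyeA on tinA.
- eyeD (a point): the same point on tinD, as eyeA on tinA.
- eyeE (a point): the same point on tinE, as eyeA on tinA.
- eyeF (a point): the same point on tinF, as eyeA on tinA.
- drawer (a joint): the one drawer of the grey steel cash unit: 0 fully shut, grows as it is pulled out towards the robot, stop at 0.175 m. Sliding friction about 2 N; it stays where it is left. Drawer front 366 mm wide, 12 mm thick, top edge 150 mm above the table; the unit is 160 mm high.
- drawer_handle (a point): middle of the drawer's bar handle, 120 mm above the table: a 10 mm round bar, 120 mm long along y, its centre 42 mm out from the drawer front. Axes: -x is the way the drawer pulls out, z up. Moves with the drawer.
- drawer_floor (a point): point on the drawer's floor, 20 mm above the table, mid-width, 85 mm behind the front's inner face, axes as the handle's, moves with the drawer. Floor: x -85 to +110, y -167 to +167 mm; side walls 69 mm high. With the drawer at its stop, x -85 to +90 mm lies clear of the unit and open from above.
- cash_unit: grey steel cash unit with one drawer, fixed, 260 mm deep (x), 370 mm wide (y), 160 mm high; origin on the table at the middle of its front, which looks to -x. A tape dispenser and a stapler stand on it.
- rack: dark steel tin rack, fixed: a rail 370 mm long along y, 22 mm high, centred 262 mm above the table, on two end legs with feet running back to +x. Its front face, at x = 0, looks to -x. Origin on the table below the middle of that face. Hooks at y = -115, 0, +115 mm.
- hook1: straight round steel hook, 8 mm thick, 62 mm long, slanting 30 degrees above level out of the rail's front. Origin on its axis at the root in the rail's face, 262 mm above the table; z axis along the hook to its tip, y along the rail, x square to both, upwards.
- hook2: hook like hook1, same frame.
- hook3: hook like hook1, same frame.
- tape_roll: clear packing-tape roll lying flat, 96 mm across, 48 mm high, bore 76 mm; origin under its centre. Bystander.
- stapler: black desk stapler on top of the cash unit, 34 x 150 x 40 mm; origin under its centre, y axis along it. Bystander.
- eraser_box: small cardboard box of erasers, 50 x 60 x 30 mm; origin under its centre. Bystander.
Not all that is in view belongs to the job. Leave any orange or red look-alike of the tinC alone.

How it is judged:
At the end, for the whole second after the job is handed in: Coin tins stand upright (0.15 rad) on the drawer's floor, drawer shut within 8 mm; each empty tin hangs with a hook through its handle, eye within 18 mm sideways of the hook's axis, at most 34 mm along it from the root, tilt under 0.4 rad; all released and at rest (value of joint drawer below 0.008 m and ((x of tinA in the frame of drawer_floor between -0.09 and 0.12 m and y of tinA in the frame of drawer_floor between -0.175 and 0.175 m and z of tinA in the frame of drawer_floor between -0.01 and 0.012 m and angle between tinA's own z axis and vertical below 0.15 rad and contact force between tinA and cash_unit above 3 N) or (x of eyeA in the frame of hook1 between -0.004 and 0.024 m and y of eyeA in the frame of hook1 between -0.018 and 0.018 m and z of eyeA in the frame of hook1 between -0.002 and 0.034 m and angle between tinA's own z axis and vertical below 0.4 rad and contact force between tinA and hook1 below 4.5 N) or (x of eyeA in the frame of hook2 between -0.004 and 0.024 m and y of eyeA in the frame of hook2 between -0.018 and 0.018 m and z of eyeA in the frame of hook2 between -0.002 and 0.034 m and angle between tinA's own z axis and vertical below 0.4 rad and contact force between tinA and hook2 below 4.5 N) or (x of eyeA in the frame of hook3 between -0.004 and 0.024 m and y of eyeA in the frame of hook3 between -0.018 and 0.018 m and z of eyeA in the frame of hook3 between -0.002 and 0.034 m and angle between tinA's own z axis and vertical below 0.4 rad and contact force between tinA and hook3 below 4.5 N)) and linear speed of each of tinA, tinB, tinC, tinD, tinE, tinF below 0.06 m/s and ((x of tinB in the frame of drawer_floor between -0.09 and 0.12 m and y of tinB in the frame of drawer_floor between -0.175 and 0.175 m and z of tinB in the frame of drawer_floor between -0.01 and 0.012 m and angle between tinB's own z axis and vertical below 0.15 rad and contact force between tinB and cash_unit above 3 N) or (x of eyeB in the frame of hook1 between -0.004 and 0.024 m and y of eyeB in the frame of hook1 between -0.018 and 0.018 m and z of eyeB in the frame of hook1 between -0.002 and 0.034 m and angle between tinB's own z axis and vertical below 0.4 rad and contact force between tinB and hook1 below 4.5 N) or (x of eyeB in the frame of hook2 between -0.004 and 0.024 m and y of eyeB in the frame of hook2 between -0.018 and 0.018 m and z of eyeB in the frame of hook2 between -0.002 and 0.034 m and angle between tinB's own z axis and vertical below 0.4 rad and contact force between tinB and hook2 below 4.5 N) or (x of eyeB in the frame of hook3 between -0.004 and 0.024 m and y of eyeB in the frame of hook3 between -0.018 and 0.018 m and z of eyeB in the frame of hook3 between -0.002 and 0.034 m and angle between tinB's own z axis and vertical below 0.4 rad and contact force between tinB and hook3 below 4.5 N)) and ((x of tinC in the frame of drawer_floor between -0.09 and 0.12 m and y of tinC in the frame of drawer_floor between -0.175 and 0.175 m and z of tinC in the frame of drawer_floor between -0.01 and 0.012 m and angle between tinC's own z axis and vertical below 0.15 rad and contact force between tinC and cash_unit above 3 N) or (x of eyeC in the frame of hook1 between -0.004 and 0.024 m and y of eyeC in the frame of hook1 between -0.018 and 0.018 m and z of eyeC in the frame of hook1 between -0.002 and 0.034 m and angle between tinC's own z axis and vertical below 0.4 rad and contact force between tinC and hook1 below 4.5 N) or (x of eyeC in the frame of hook2 between -0.004 and 0.024 m and y of eyeC in the frame of hook2 between -0.018 and 0.018 m and z of eyeC in the frame of hook2 between -0.002 and 0.034 m and angle between tinC's own z axis and vertical below 0.4 rad and contact force between tinC and hook2 below 4.5 N) or (x of eyeC in the frame of hook3 between -0.004 and 0.024 m and y of eyeC in the frame of hook3 between -0.018 and 0.018 m and z of eyeC in the frame of hook3 between -0.002 and 0.034 m and angle between tinC's own z axis and vertical below 0.4 rad and contact force between tinC and hook3 below 4.5 N)) and ((x of tinD in the frame of drawer_floor between -0.09 and 0.12 m and y of tinD in the frame of drawer_floor between -0.175 and 0.175 m and z of tinD in the frame of drawer_floor between -0.01 and 0.012 m and angle between tinD's own z axis and vertical below 0.15 rad and contact force between tinD and cash_unit above 3 N) or (x of eyeD in the frame of hook1 between -0.004 and 0.024 m and y of eyeD in the frame of hook1 between -0.018 and 0.018 m and z of eyeD in the frame of hook1 between -0.002 and 0.034 m and angle between tinD's own z axis and vertical below 0.4 rad and contact force between tinD and hook1 below 4.5 N) or (x of eyeD in the frame of hook2 between -0.004 and 0.024 m and y of eyeD in the frame of hook2 between -0.018 and 0.018 m and z of eyeD in the frame of hook2 between -0.002 and 0.034 m and angle between tinD's own z axis and vertical below 0.4 rad and contact force between tinD and hook2 below 4.5 N) or (x of eyeD in the frame of hook3 between -0.004 and 0.024 m and y of eyeD in the frame of hook3 between -0.018 and 0.018 m and z of eyeD in the frame of hook3 between -0.002 and 0.034 m and angle between tinD's own z axis and vertical below 0.4 rad and contact force between tinD and hook3 below 4.5 N)) and ((x of tinE in the frame of drawer_floor between -0.09 and 0.12 m and y of tinE in the frame of drawer_floor between -0.175 and 0.175 m and z of tinE in the frame of drawer_floor between -0.01 and 0.012 m and angle between tinE's own z axis and vertical below 0.15 rad and contact force between tinE and cash_unit above 3 N) or (x of eyeE in the frame of hook1 between -0.004 and 0.024 m and y of eyeE in the frame of hook1 between -0.018 and 0.018 m and z of eyeE in the frame of hook1 between -0.002 and 0.034 m and angle between tinE's own z axis and vertical below 0.4 rad and contact force between tinE and hook1 below 4.5 N) or (x of eyeE in the frame of hook2 between -0.004 and 0.024 m and y of eyeE in the frame of hook2 between -0.018 and 0.018 m and z of eyeE in the frame of hook2 between -0.002 and 0.034 m and angle between tinE's own z axis and vertical below 0.4 rad and contact force between tinE and hook2 below 4.5 N) or (x of eyeE in the frame of hook3 between -0.004 and 0.024 m and y of eyeE in the frame of hook3 between -0.018 and 0.018 m and z of eyeE in the frame of hook3 between -0.002 and 0.034 m and angle between tinE's own z axis and vertical below 0.4 rad and contact force between tinE and hook3 below 4.5 N)) and ((x of tinF in the frame of drawer_floor between -0.09 and 0.12 m and y of tinF in the frame of drawer_floor between -0.175 and 0.175 m and z of tinF in the frame of drawer_floor between -0.01 and 0.012 m and angle between tinF's own z axis and vertical below 0.15 rad and contact force between tinF and cash_unit above 3 N) or (x of eyeF in the frame of hook1 between -0.004 and 0.024 m and y of eyeF in the frame of hook1 between -0.018 and 0.018 m and z of eyeF in the frame of hook1 between -0.002 and 0.034 m and angle between tinF's own z axis and vertical below 0.4 rad and contact force between tinF and hook1 below 4.5 N) or (x of eyeF in the frame of hook2 between -0.004 and 0.024 m and y of eyeF in the frame of hook2 between -0.018 and 0.018 m and z of eyeF in the frame of hook2 between -0.002 and 0.034 m and angle between tinF's own z axis and vertical below 0.4 rad and contact force between tinF and hook2 below 4.5 N) or (x of eyeF in the frame of hook3 between -0.004 and 0.024 m and y of eyeF in the frame of hook3 between -0.018 and 0.018 m and z of eyeF in the frame of hook3 between -0.002 and 0.034 m and angle between tinF's own z axis and vertical below 0.4 rad and contact force between tinF and hook3 below 4.5 N))); the robot touches nothing.
It fails at once if the tape roll is moved more than 5 cm (distance of tape_roll from where it was at the start of the episode above 0.05 m).
It fails at once if the stapler is moved more than 5 cm (distance of stapler from where it was at the start of the episode above 0.05 m).
It fails at once if the eraser box is moved more than 5 cm (distance of eraser_box from where it was at the start of the episode above 0.05 m).
Of tinA, tinB, tinC, tinD, tinE, tinF only 4 to 6 are there at a start; the rules pass over those that are not, and their reading is None.
At some moment in a run one of tinA, tinB, tinC, tinD, tinE, tinF may be knocked a few centimetres aside while the robot is not near it.
It also fails if it takes over 210 s, if anything falls off the work surface, if the arm or the gripper's body presses on something with over 40 N, if the wrist force passes 120 N, or if a joint passes its speed limit or range.

ROBOT

A 6-joint arm with a two-finger parallel gripper is mounted at the origin on the work surface. World frame = base frame: x ahead of the robot, y to its left, z up, the work surface at z = 0. Lengths are in m, angles in rad, forces in N, time in s.
With the tool pointing down it reaches from about 0.35 to 0.925 m from the base axis. Payload 6.4 kg.
Tool frame: the origin (TCP) lies between the finger pads; the fingertips stand 11 mm ahead of it and the grasp point (between the pads) lies 8 mm behind it (manip.tips_ahead is the distance from the TCP to the fingertips, in m); x points along the fingers, y is the direction in which the jaws open and shut, and the axes are right-handed (so a half turn about x gives the same grasp; the last joint's range is limited). The gripper opens to 85 mm and grips with 20 to 120 N. Pads are 22 mm wide; open, the fingers measure 114 mm over their backs; the gripper's body (76 mm by 85 mm) begins 54 mm behind the grasp point. The pads swing forward as they close: fully open they stand 13 mm farther back than shut.
Start: joints at [-1.327, 0.245, 1.558, -0, 1.339, -0.174], TCP at [0.264, -0.594, 0.242] pointing down, gripper open.
Joint ranges: [-3.13, 3.13], [-1.02, 2.26], [0.13, 2.54], [-0.95, 4.09], [0.21, 2.88], [-2.74, 2.74]. Speed limits (rad/s): [2.57, 2.57, 3.14, 3.14, 3.14, 3.14].

INTERFACE

Orientations are given as a rotation vector (axis times angle).
In Python, from workcell import manip, cams gives the robot as it stands.
- The arm moves only by the tool step_arm, never from a script. Its argument "plan" is a list that holds one entry, the list of rows, each a list of 5 numbers: the opening, from -1 (shut) to 1 (fully open), then the shift along the tool's x, y, z in cm, then the turn about the tool's x in rad. In form: [[[gripper, dx, dy, dz, spin], ...]]. A call has exactly 5 rows; each row shifts and turns the commanded pose from where the row before left it, along the tool's axes as they then stand; what a row does not reach is not made up. A row lasts 1/10 s, in which the tool goes at most 50 mm and 8.59 degrees, less where a joint would pass 70% of its speed; a pose out of reach is approached as far as the arm can. A call is refused whole if a number of a shift passes 5 or a number of a turn 0.15, either way. A call with a gripper value outside its range is refused whole. The fingers move at their own pace and stop on an object; the grip force is fixed at half the most. Time passes only in rows, so rows that do not move let the fingers close, or fill a call up. It gives the time, the measured TCP pose, the force and the opening at its end, in the units of the state.
- manip.get_obs(): the state, without advancing time (a new reading comes with each control period).
- cams.snapshot(name): name is "scene" or "top" or "wrist"; returns the picture (480x640x3 uint8, red, green, blue); there is no depth.
- cams.camera_info(name): a dict with "camera_matrix" (3x3 intrinsics, pixels), "k1" (the pictures are not rectified: a ray, as slopes to the right and down, at radius r is drawn at 1 + k1 r^2 times it, then the intrinsics apply), "eye" and "rotation" of the camera in the world. Camera axes: x right, y down, z forward; pixel columns grow to the right and rows downward; lengths in m; the calibration is good to about 2 mm. A picture is of the moment at which its call begins: read the wrist's pose just before it. camera_info takes no time and is no camera call; for the wrist camera it gives the pose at the moment of the call.
- manip.finish_job(): hands the job in, once; it reports no verdict.
The state is a dict: "time_s": time; "joint_positions": joint angles; "joint_velocities": joint speeds; "joint_efforts": joint torques, N m; "tcp_pos": TCP position; "eef_rot": TCP orientation; "force": force on the tool from outside, world axes, zero at the start; "moment": the same for the moment, N m; "grip_width": finger opening in m.
Only numpy, scipy, OpenCV 4.12 (cv2) and the standard library are available. Lean on these libraries where they do the work, as an engineer would, in place of code of your own. Each camera call takes 0.05 s, during which the arm holds its last target.

## Working session

There is one attempt and no reset: what is moved stays moved. The work goes in short steps, Python scripts to look and compute and a tool call to move; the robot and the scene stay as the last step left them, time stands still between calls to the robot, and variables do not carry over. Pictures are saved under pics/ and viewed, and the job is handed in when it is done.

Besides the shell and the picture viewer there is one more tool, called in YAML: its name, and indented under it one key for each argument. step_arm: Moves the arm, as the interface text tells. Its arguments: {"type":"object","properties":{"plan":{"type":"array","items":{"type":"array","items":{"type":"array","items":{"type":"number"}}}}},"required":["plan"]}

```bash
ls -la; mkdir -p pics; python3 - <<'E'
from workcell import manip, cams
import cv2, numpy as np
o=manip.get_obs(); print({k:np.round(v,3).tolist() for k,v in o.items()})
for n in ["scene","top","wrist"]:
    i=cams.camera_info(n); print(n,{k:np.round(v,4).tolist() for k,v in i.items()})
    cv2.imwrite(f"pics/{n}0.png",cams.snapshot(n)[:,:,::-1])
E
```

```text
total 12
drwxr-xr-x  3 agent agent 4096 Dec  6 05:50 .
drwxr-xr-x 23 root  root  4096 Dec  6 05:50 ..
drwxr-xr-x  2 agent agent 4096 Dec  6 05:50 pics
{'time_s': 0.0, 'joint_positions': [-1.327, 0.246, 1.559, 0.0, 1.339, -0.174], 'joint_velocities': [0.0, -0.001, -0.0, -0.0, 0.001, 0.001], 'joint_efforts': [-0.001, -42.951, -32.613, -0.0, 0.006, -0.0], 'tcp_pos': [0.264, -0.594, 0.241], 'eef_rot': [1.992, 0.424, -1.992], 'force': [0.539, -0.237, -0.417], 'moment': [-0.003, -0.015, 0.051], 'grip_width': 0.085}
scene {'camera_matrix': [[556.6275, 0.0, 319.1172], [0.0, 556.6275, 241.2181], [0.0, 0.0, 1.0]], 'k1': 0.0286, 'eye': [1.1911, -0.6956, 1.0453], 'rotation': [-2.1481, -0.9297, 0.3856]}
top {'camera_matrix': [[486.4896, 0.0, 311.8041], [0.0, 486.4896, 230.1436], [0.0, 0.0, 1.0]], 'k1': -0.0146, 'eye': [0.4411, -0.0325, 1.1851], 'rotation': [-2.1838, 2.1575, -0.0942]}
wrist {'camera_matrix': [[394.8955, 0.0, 320.2701], [0.0, 394.8955, 234.4498], [0.0, 0.0, 1.0]], 'k1': -0.0644, 'eye': [0.3406, -0.5608, 0.3723], 'rotation': [2.3947, -1.5585, -0.2583]}
```

View pics/top0.png

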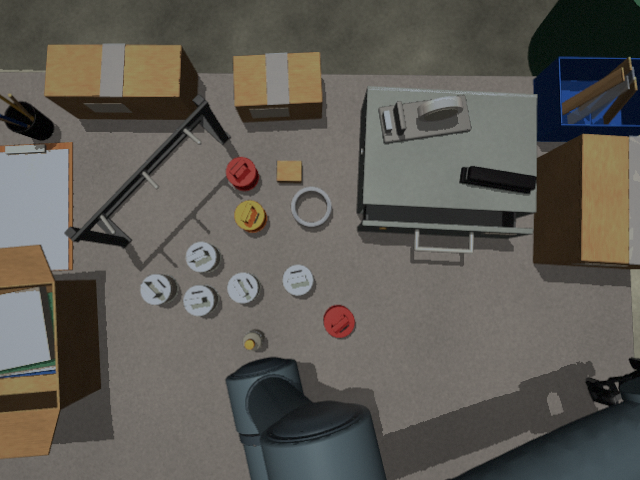

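View pics/scene0.png

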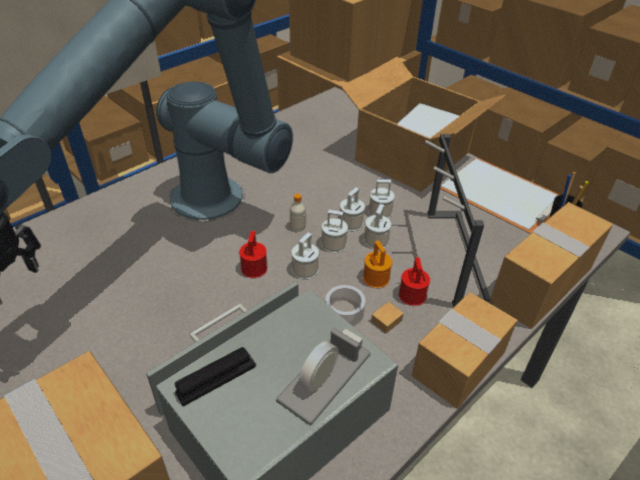

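View pics/wrist0.png

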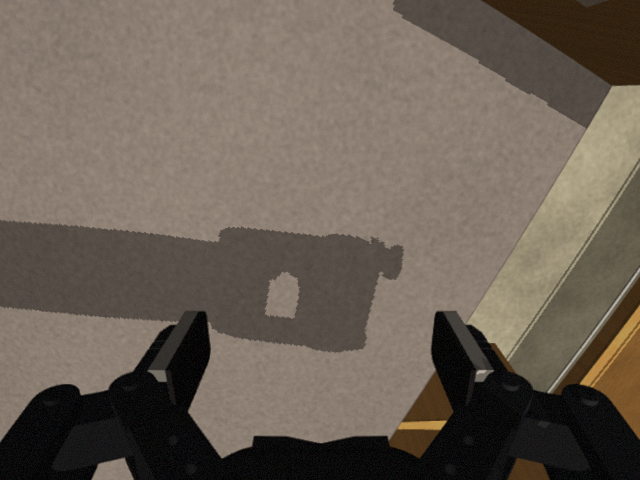

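```bash
cat > h.py <<'E'
import numpy as np, cv2
from scipy.spatial.transform import Rotation as R
from workcell import manip, cams
def ray(n,u,v,info=None):
    i=info or cams.camera_info(n); K=np.array(i["camera_matrix"])
    p=np.array([(u-K[0,2])/K[0,0],(v-K[1,2])/K[1,1]]); q=p.copy()
    for _ in range(10): q=p/(1+i["k1"]*(q@q))
    return np.array(i["eye"]), R.from_rotvec(i["rotation"]).apply([q[0],q[1],1.0])
def onz(n,u,v,z,info=None):
    e,d=ray(n,u,v,info); return e+d*(z-e[2])/d[2]
def proj(n,P,info=None):
    i=info or cams.camera_info(n); K=np.array(i["camera_matrix"])
    c=R.from_rotvec(i["rotation"]).inv().apply(np.array(P)-np.array(i["eye"]))
    q=c[...,:2]/c[...,2:]; q=q*(1+i["k1"]*(q**2).sum(-1,keepdims=True))
    return q*K[0,0]+K[:2,2]
def snap(n,f,crop=None,s=1):
    o=manip.get_obs(); i=cams.camera_info(n); im=cams.snapshot(n)[:,:,::-1]
    np.save('pics/last_'+n+'.npy',im)
    import pickle; pickle.dump(i,open('pics/last_'+n+'.pkl','wb'))
    if crop: x0,y0,x1,y1=crop; im=im[y0:y1,x0:x1]
    if s!=1: im=cv2.resize(im,None,fx=s,fy=s,interpolation=cv2.INTER_CUBIC)
    cv2.imwrite('pics/'+f,im); return o,i
def st():
    o=manip.get_obs(); m=R.from_rotvec(o['eef_rot']).as_matrix()
    print('t',round(o['time_s'],2),'tcp',np.round(o['tcp_pos'],4),'yaw_y(deg)',np.round(np.degrees(np.arctan2(m[1,1],m[0,1])),2),'F',np.round(o['force'],2),'grip',round(float(o['grip_width']),4),'j',np.round(o['joint_positions'],2))
    return o,m
E
python3 - <<'E'
from h import *
o,m=st(); print(m.round(3))
for p in [(202,257),(157,290),(200,301),(243,288),(298,280),(242,173),(250,216),(340,321),(252,341)]: print(p,onz('top',*p,0.08).round(3))
for p in [(72,232),(207,103)]: print(p,onz('top',*p,0.27).round(3))
print('roots/tips')
for r,t in [((181,130),(199,144)),((142,171),(157,187)),((104,216),(118,238))]: print(onz('top',*r,0.262).round(3),onz('top',*t,0.293).round(3))
for p in [(418,251),(471,250)]: print(p,onz('top',*p,0.12).round(3))
for p in [(362,227),(534,234)]: print(p,onz('top',*p,0.15).round(3))
for p in [(362,206),(537,213)]: print(p,onz('top',*p,0.16).round(3))
im=cv2.imread('pics/top0.png'); 
cv2.imwrite('pics/c1.png',cv2.resize(im[225:345,120:360],None,fx=3.3,fy=3.3,interpolation=cv2.INTER_CUBIC))
cv2.imwrite('pics/c2.png',cv2.resize(im[90:260,50:250],None,fx=3.5,fy=3.5,interpolation=cv2.INTER_CUBIC))
cv2.imwrite('pics/c3.png',cv2.resize(im[80:270,345:545],None,fx=3,fy=3,interpolation=cv2.INTER_CUBIC))
E
```

```text
t 0.15 tcp [ 0.2636 -0.5937  0.2414] yaw_y(deg) -66.06 F [-0.19  0.03 -0.29] grip 0.0857 j [-1.33  0.25  1.56  0.    1.34 -0.17]
[[-0.     0.406 -0.914]
 [ 0.001 -0.914 -0.406]
 [-1.    -0.002 -0.   ]]
(202, 257) [0.48  0.224 0.08 ]
(157, 290) [0.404 0.324 0.08 ]
(200, 301) [0.381 0.225 0.08 ]
(243, 288) [0.411 0.129 0.08 ]
(298, 280) [0.431 0.005 0.08 ]
(242, 173) [0.675 0.138 0.08 ]
(250, 216) [0.575 0.117 0.08 ]
(340, 321) [ 0.34  -0.091  0.08 ]
(252, 341) [0.293 0.106 0.08 ]
(72, 232) [0.518 0.43  0.27 ]
(207, 103) [0.772 0.18  0.27 ]
roots/tips
[0.72  0.231 0.262] [0.684 0.187 0.293]
[0.638 0.304 0.262] [0.602 0.263 0.293]
[0.55  0.373 0.262] [0.506 0.332 0.293]
(418, 251) [ 0.497 -0.258  0.12 ]
(471, 250) [ 0.501 -0.374  0.12 ]
(362, 227) [ 0.546 -0.133  0.15 ]
(534, 234) [ 0.535 -0.5    0.15 ]
(362, 206) [ 0.59  -0.131  0.16 ]
(537, 213) [ 0.579 -0.503  0.16 ]
```

View pics/c1.png

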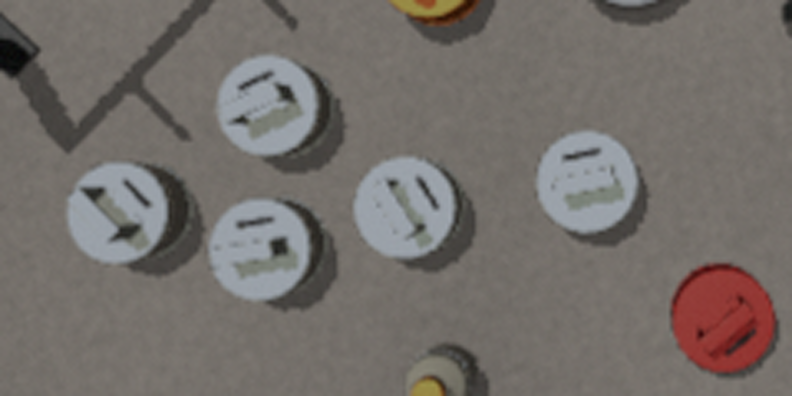

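View pics/c2.png

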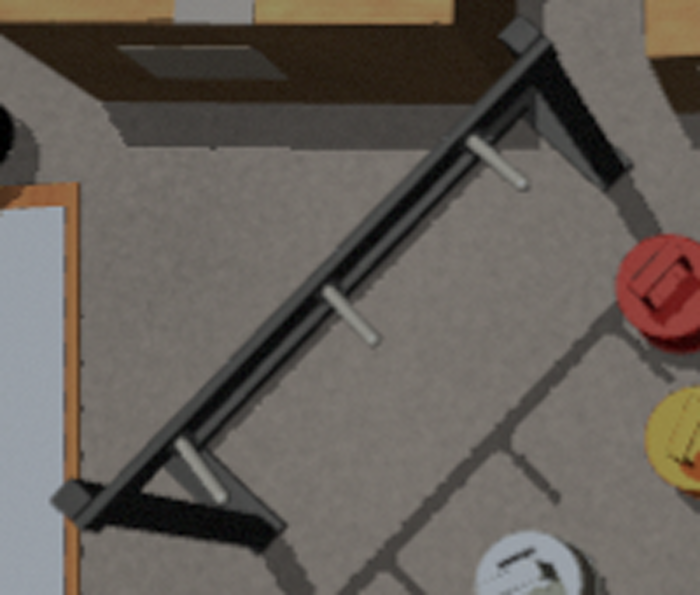

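View pics/c3.png

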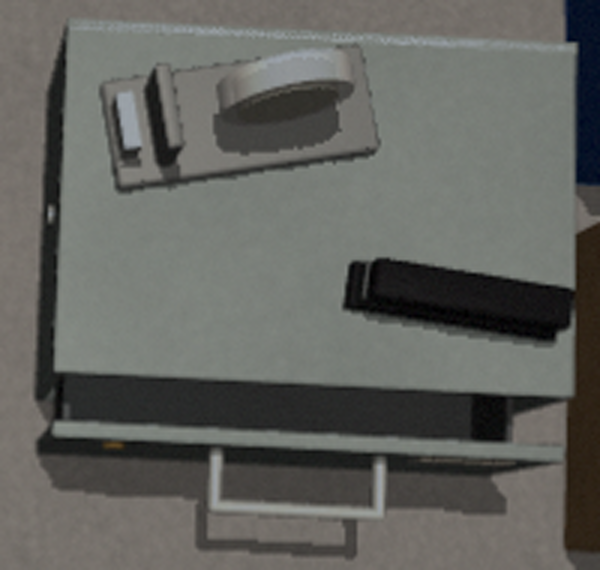

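```bash
cat >> h.py <<'E'
import math
def plan(pos,yaw,g,vmax=4.5,smax=0.14,frm=None):
    """print calls of 5 rows moving straight to pos (m), yaw of tool y (deg, mod 180)"""
    o,m=st(); p=np.array(o['tcp_pos']); psi=math.atan2(m[1,1],m[0,1])
    d=np.array(pos)-p
    dpsi=math.radians(yaw)-psi; 
    j1=o['joint_positions'][0]; 
    c=[(dpsi+k*math.pi) for k in range(-4,5)]; dpsi=min(c,key=abs)
    n=max(1,math.ceil(max(np.linalg.norm(d)*100/vmax,abs(dpsi)/smax)))
    n=5*math.ceil(n/5)
    rows=[]
    for k in range(n):
        a=psi+dpsi*k/n
        e=d/n*100
        rows.append([g,round(-e[2],2)+0.,round(e[0]*math.cos(a)+e[1]*math.sin(a),2)+0.,round(e[0]*math.sin(a)-e[1]*math.cos(a),2)+0.,round(-dpsi/n,3)+0.])
    for k in range(0,n,5): print([rows[k:k+5]])
E
python3 - <<'E'
from h import *
plan((0.44,-0.316,0.26),-1.7,1)
E
```

```text
t 0.15 tcp [ 0.2636 -0.5937  0.2414] yaw_y(deg) -66.06 F [-0.19  0.03 -0.29] grip 0.0857 j [-1.33  0.25  1.56  0.    1.34 -0.17]
[[[1, np.float64(-0.19), np.float64(-1.82), np.float64(-2.74), -0.112], [1, np.float64(-0.19), np.float64(-1.5), np.float64(-2.93), -0.112], [1, np.float64(-0.19), np.float64(-1.17), np.float64(-3.08), -0.112], [1, np.float64(-0.19), np.float64(-0.81), np.float64(-3.19), -0.112], [1, np.float64(-0.19), np.float64(-0.45), np.float64(-3.26), -0.112]]]
[[[1, np.float64(-0.19), np.float64(-0.08), np.float64(-3.29), -0.112], [1, np.float64(-0.19), np.float64(0.29), np.float64(-3.28), -0.112], [1, np.float64(-0.19), np.float64(0.65), np.float64(-3.22), -0.112], [1, np.float64(-0.19), np.float64(1.01), np.float64(-3.13), -0.112], [1, np.float64(-0.19), np.float64(1.35), np.float64(-3.0), -0.112]]]
```

step_arm:
  plan:
    - [[1, -0.2, -1.8, -2.7, -0.112], [1, -0.2, -1.5, -2.9, -0.112], [1, -0.2, -1.2, -3.1, -0.112], [1, -0.2, -0.8, -3.2, -0.112], [1, -0.2, -0.4, -3.3, -0.112]]

```text
time_s: 0.65
tcp_pos: [0.3528, -0.4541, 0.252]
eef_rot: [1.628, 0.871, -1.628]
force: [0.2, -0.2, -0.1]
grip_width: 0.0855
```

step_arm:
  plan:
    - [[0, -0.2, -0.1, -3.3, -0.112], [0, -0.2, 0.3, -3.3, -0.112], [0, -0.2, 0.6, -3.2, -0.112], [0, -0.2, 1.0, -3.1, -0.112], [0, -0.2, 1.4, -3.0, -0.112]]

```text
time_s: 1.15
tcp_pos: [0.4412, -0.3155, 0.2621]
eef_rot: [1.23, 1.196, -1.23]
force: [-0.1, -0.3, 0.0]
grip_width: 0.0424
```

```bash
sed -i 's/for k in range(0,n,5): print(\[rows\[k:k+5\]\])/for k in range(0,n,5): print(str([[[float(x) for x in r] for r in rows[k:k+5]]]).replace(" ",""))/' h.py; python3 - <<'E'
from h import *
st()
snap('wrist','w1.png'); snap('top','t1.png')
print(proj('wrist',np.array([0.499,-0.316,0.12])))
E
```

```text
t 1.15 tcp [ 0.4412 -0.3155  0.2621] yaw_y(deg) -1.64 F [-0.09 -0.32  0.05] grip 0.0424 j [-0.83 -0.02  1.81  0.    1.35 -0.8 ]
[396.72286042 220.88497235]
```

View pics/w1.png

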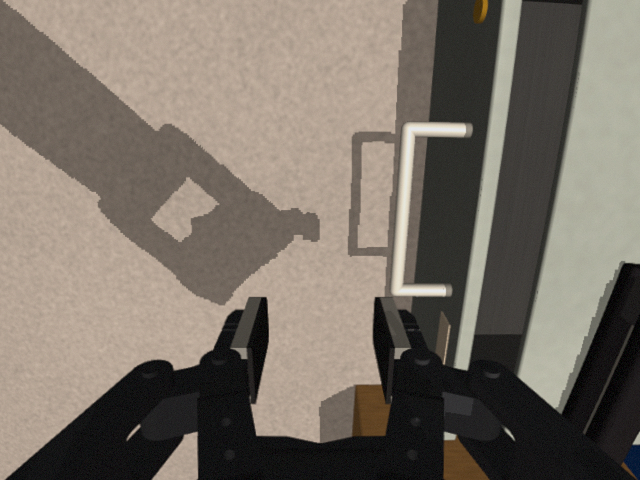

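View pics/t1.png

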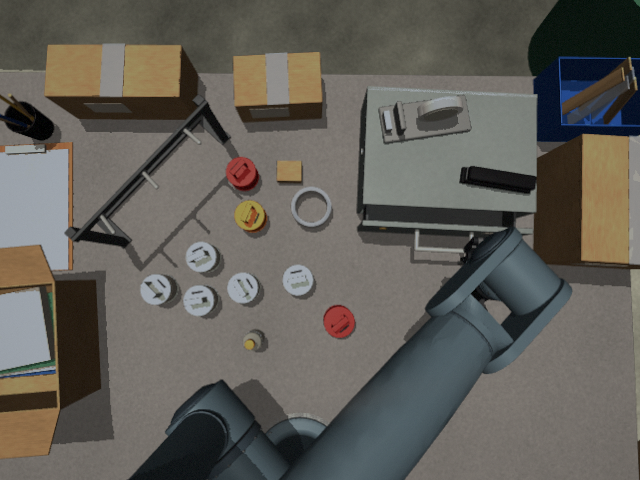

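```bash
python3 - <<'E'
from h import *
a=onz('wrist',409,130,0.122);b=onz('wrist',399,290,0.122);print(a,b)
print('front top edge outer', onz('wrist',504,0,.15),onz('wrist',460,420,.15))
c=(a+b)/2; print(c)
plan((c[0],c[1],.26),-1.7,0)
E
```

```text
[ 0.50497548 -0.25182706  0.122     ] [ 0.50229403 -0.37073189  0.122     ]
front top edge outer [ 0.55050645 -0.1788367   0.15      ] [ 0.55042303 -0.47395105  0.15      ]
[ 0.50363475 -0.31127948  0.122     ]
t 1.25 tcp [ 0.4422 -0.3142  0.2623] yaw_y(deg) -1.58 F [-0.57 -0.01 -0.87] grip 0.0426 j [-0.83 -0.02  1.81  0.    1.35 -0.8 ]
[[[0.0,0.05,1.23,-0.09,0.0],[0.0,0.05,1.23,-0.09,0.0],[0.0,0.05,1.23,-0.09,0.0],[0.0,0.05,1.23,-0.09,0.0],[0.0,0.05,1.23,-0.09,0.0]]]
```

step_arm:
  plan:
    - [[-0.15, 0, 1.2, 0, 0], [-0.15, 0, 1.2, 0, 0], [-0.15, 0, 1.2, 0, 0], [-0.15, 0, 1.2, 0, 0], [-0.15, 0, 1.2, 0, 0]]

```text
time_s: 1.75
tcp_pos: [0.5017, -0.3194, 0.262]
eef_rot: [1.234, 1.193, -1.234]
force: [0.5, 0.3, -0.0]
grip_width: 0.0361
```

step_arm:
  plan:
    - [[-0.15, 3, 0, 0, 0], [-0.15, 3, 0, 0, 0], [-0.15, 3, 0, 0, 0], [-0.15, 3, 0, 0, 0], [-0.15, 2.8, 0, 0, 0]]

```text
time_s: 2.25
tcp_pos: [0.5026, -0.3194, 0.1152]
eef_rot: [1.236, 1.19, -1.231]
force: [-20.7, 49.5, 149.1]
grip_width: 0.0362
```

step_arm:
  plan:
    - [[-1, 0, 0, 0, 0], [-1, 0, 0, 0, 0], [-1, 0, 0, 0, 0], [-1, 0, 0, 0, 0], [-1, 0, 0, 0, 0]]

```text
time_s: 2.75
tcp_pos: [0.5015, -0.3196, 0.1151]
eef_rot: [1.233, 1.191, -1.233]
force: [2.9, -1.9, 5.2]
grip_width: 0.0075
```

```bash
python3 - <<'E'
from h import *
st()
snap('wrist','w2.png'); snap('top','t2.png',(330,60,560,300),2.5);snap('scene','s2.png')
E
```

```text
t 2.75 tcp [ 0.5015 -0.3196  0.1151] yaw_y(deg) -1.91 F [ 2.86 -1.93  5.17] grip 0.0075 j [-0.76  0.26  1.79 -0.    1.09 -0.72]
```

View pics/w2.png

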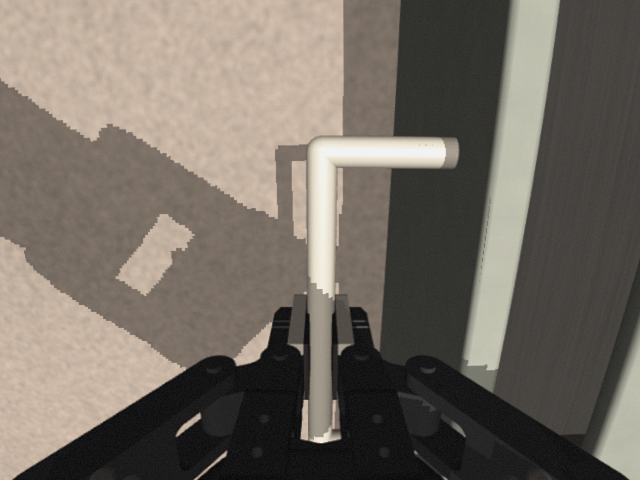

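View pics/t2.png

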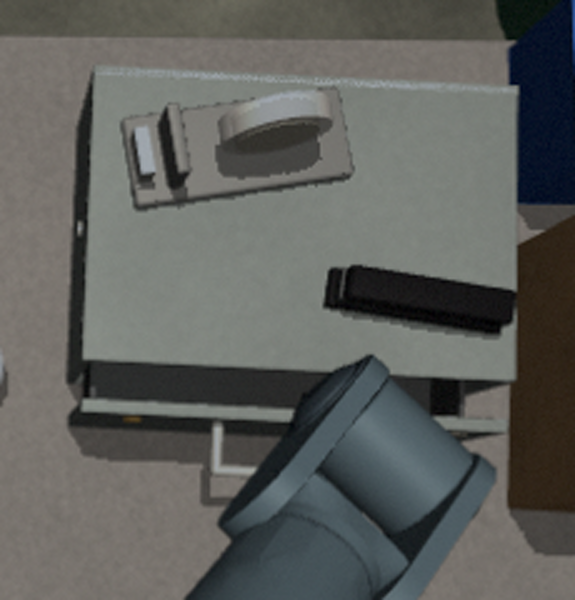

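View pics/s2.png

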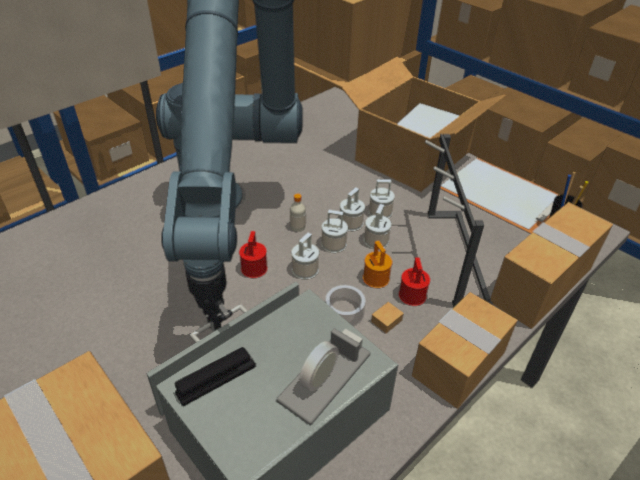

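step_arm:
  plan:
    - [[-1, 0, -0.7, 0, 0], [-1, 0, -1.5, 0, 0], [-1, 0, -2, 0, 0], [-1, 0, -2, 0, 0], [-1, 0, -2, 0, 0]]

```text
time_s: 3.4
tcp_pos: [0.4186, -0.3163, 0.1151]
eef_rot: [1.234, 1.192, -1.233]
force: [2.9, -1.8, 7.3]
grip_width: 0.008
```

step_arm:
  plan:
    - [[-1, 0, -2, 0, 0], [-1, 0, -1.5, 0, 0], [-1, 0, -1, 0, 0], [-1, 0, -0.4, 0, 0], [-1, 0, -0.3, 0, 0]]

```text
time_s: 3.9
tcp_pos: [0.3667, -0.3143, 0.115]
eef_rot: [1.235, 1.193, -1.233]
force: [2.6, 1.5, 8.6]
grip_width: 0.0076
```

step_arm:
  plan:
    - [[-1, 0, -0.3, 0, 0], [-1, 0, -0.3, 0, 0], [-1, 0, -0.2, 0, 0], [-1, 0, -0.2, 0, 0], [-1, 0, 0, 0, 0]]

```text
time_s: 4.4
tcp_pos: [0.3577, -0.314, 0.115]
eef_rot: [1.236, 1.191, -1.232]
force: [4.9, 1.9, 7.0]
grip_width: 0.0078
```

step_arm:
  plan:
    - [[-1, 0, -0.2, 0, 0], [-1, 0, -0.1, 0, 0], [-1, 0, -0.1, 0, 0], [-1, 0, 0, 0, 0], [-1, 0, 0, 0, 0]]

```text
time_s: 4.9
tcp_pos: [0.3575, -0.314, 0.1151]
eef_rot: [1.24, 1.181, -1.226]
force: [25.6, 0.4, -4.4]
grip_width: 0.0081
```

step_arm:
  plan:
    - [[-1, 0, 0.3, 0, 0], [-0.2, 0, 0, 0, 0], [-0.2, 0, 0, 0, 0], [-0.2, 0, 0, 0, 0], [-0.2, 0, 0, 0, 0]]

```text
time_s: 5.4
tcp_pos: [0.355, -0.3134, 0.1135]
eef_rot: [1.234, 1.196, -1.234]
force: [-0.8, 0.5, 0.4]
grip_width: 0.0342
```

step_arm:
  plan:
    - [[-0.2, -1, 0, 0, 0], [-0.2, -2, 0, 0, 0], [-0.2, -3, 0, 0, 0], [-0.2, -4, 0, 0, 0], [-0.2, -3, 0, 0, 0]]

```text
time_s: 5.9
tcp_pos: [0.3561, -0.3145, 0.2474]
eef_rot: [1.233, 1.19, -1.233]
force: [0.7, -0.0, 0.1]
grip_width: 0.0341
```

```bash
python3 - <<'E'
from h import *
snap('top','t3.png')
snap('wrist','w3.png')
plan((0.43,0.03,0.30),80,0)
E
```

```text
t 6.0 tcp [ 0.3575 -0.3164  0.2504] yaw_y(deg) -1.89 F [ 0.88 -0.44 -0.11] grip 0.0341 j [-0.96 -0.19  1.98  0.    1.33 -0.93]
[[[0.0,-0.33,0.41,-2.32,-0.095],[0.0,-0.33,0.63,-2.27,-0.095],[0.0,-0.33,0.84,-2.2,-0.095],[0.0,-0.33,1.05,-2.11,-0.095],[0.0,-0.33,1.24,-2.01,-0.095]]]
[[[0.0,-0.33,1.43,-1.88,-0.095],[0.0,-0.33,1.6,-1.73,-0.095],[0.0,-0.33,1.76,-1.57,-0.095],[0.0,-0.33,1.9,-1.4,-0.095],[0.0,-0.33,2.02,-1.21,-0.095]]]
[[[0.0,-0.33,2.13,-1.01,-0.095],[0.0,-0.33,2.22,-0.81,-0.095],[0.0,-0.33,2.28,-0.59,-0.095],[0.0,-0.33,2.33,-0.37,-0.095],[0.0,-0.33,2.35,-0.15,-0.095]]]
```

View pics/t3.png

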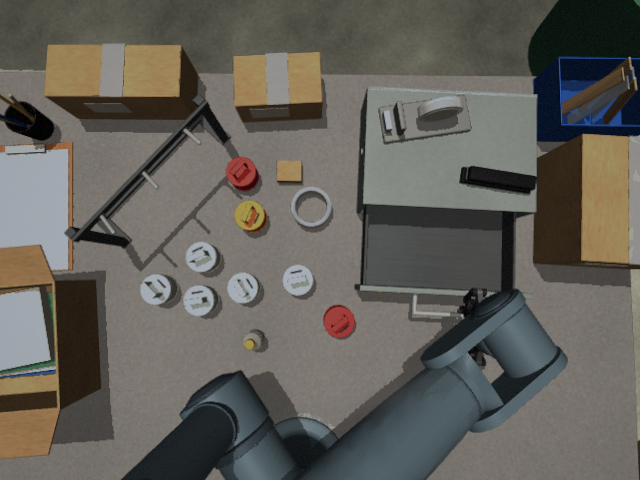

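step_arm:
  plan:
    - [[0.2, -0.3, 0.4, -2.3, -0.1], [0.2, -0.3, 0.6, -2.3, -0.1], [0.2, -0.3, 0.8, -2.2, -0.1], [0.2, -0.3, 1.1, -2.1, -0.1], [0.2, -0.3, 1.3, -2.0, -0.1]]

```text
time_s: 6.5
tcp_pos: [0.3791, -0.1972, 0.259]
eef_rot: [0.856, 1.397, -0.856]
force: [0.2, -0.4, -0.4]
grip_width: 0.0515
```

step_arm:
  plan:
    - [[0.2, -0.3, 1.5, -1.8, -0.1], [0.2, -0.3, 1.7, -1.7, -0.1], [0.2, -0.3, 1.8, -1.5, -0.1], [0.2, -0.3, 1.9, -1.3, -0.1], [0.2, -0.3, 2.1, -1.1, -0.1]]

```text
time_s: 7.0
tcp_pos: [0.4043, -0.0824, 0.274]
eef_rot: [0.47, 1.52, -0.47]
force: [-0.2, -0.7, -0.1]
grip_width: 0.0514
```

step_arm:
  plan:
    - [[0.2, -0.3, 2.2, -0.9, -0.1], [0.2, -0.3, 2.2, -0.7, -0.1], [0.2, -0.3, 2.3, -0.5, -0.1], [0.2, -0.3, 2.3, -0.2, -0.1], [0.2, -0.3, 2.4, 0, -0.1]]

```text
time_s: 7.5
tcp_pos: [0.4281, 0.0325, 0.289]
eef_rot: [0.079, 1.57, -0.078]
force: [0.7, -0.7, 0.4]
grip_width: 0.0514
```

```bash
python3 - <<'E'
from h import *
st();snap('wrist','w4.png')
E
```

```text
t 7.5 tcp [0.4281 0.0325 0.289 ] yaw_y(deg) 84.27 F [ 0.71 -0.68  0.38] grip 0.0514 j [-0.19 -0.34  2.04  0.    1.45 -1.66]
```

View pics/w4.png

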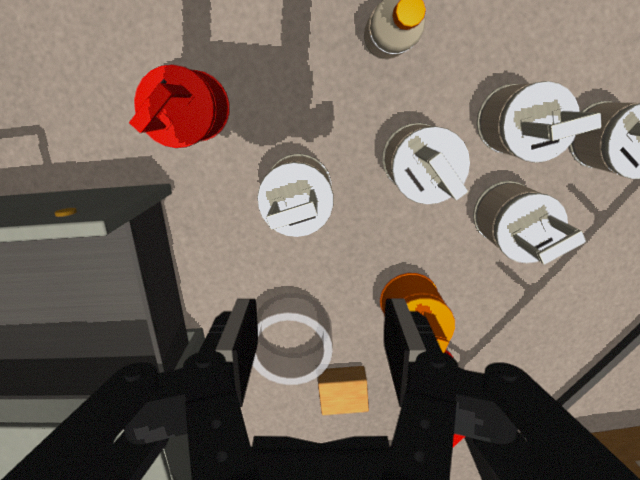

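```bash
python3 - <<'E'
import cv2
im=cv2.imread('pics/w4.png')
cv2.imwrite('pics/c4.png',cv2.resize(im[70:280,245:640],None,fx=2,fy=2,interpolation=cv2.INTER_CUBIC))
E
```

```text
(no output)
```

View pics/c4.png

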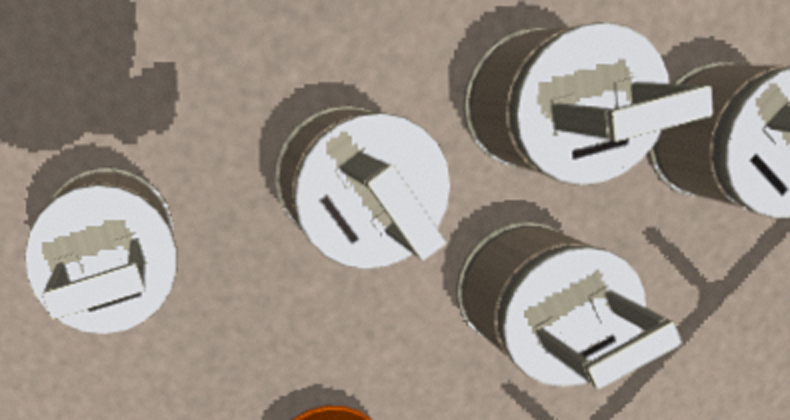

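```bash
cat > fit.py <<'E'
from h import *
import pickle,sys
def strap(corners,n='wrist',z=0.116,scale=2,off=(0,0),info=None):
    P=np.array([onz(n,c[0]/scale+off[0],c[1]/scale+off[1],z,info)[:2] for c in corners])
    r=cv2.minAreaRect((P*1000).astype(np.float32)); 
    b=cv2.boxPoints(r); e=[b[1]-b[0],b[2]-b[1]]; l=max(e,key=lambda v:np.linalg.norm(v))
    return P.mean(0), np.degrees(np.arctan2(l[1],l[0]))%180, [round(float(np.linalg.norm(v))) for v in e]
E
python3 - <<'E'
from fit import *
i=pickle.load(open('pics/last_wrist.pkl','rb'))
for k,c in dict(T1=[(44,292),(140,264),(146,288),(50,320)],T2=[(370,188),(388,167),(446,242),(422,262)],T3=[(612,108),(612,142),(712,86),(710,118)],T5=[(588,374),(668,322),(681,340),(597,388)]).items():
    print(k,strap(c,off=(245,70),info=i))
# lid centre T1
print(onz('wrist',245+101/2,70+260/2,.065,i))
E
```

```text
T1 (array([0.43163891, 0.00907159]), np.float32(100.845825), [42, 12])
T2 (array([0.41323756, 0.13414332]), np.float32(35.815685), [12, 39])
T3 (array([0.38260541, 0.23391134]), np.float32(97.54988), [41, 13])
T5 (array([0.48245137, 0.23141314]), np.float32(121.26529), [40, 11])
[0.43131173 0.00860553 0.065     ]
```

```bash
python3 - <<'E'
from h import *
plan((0.4315,0.0088,0.20),100.8,0.4)
E
```

```text
t 7.55 tcp [0.4286 0.0348 0.2896] yaw_y(deg) 84.58 F [-0.17  2.32  0.83] grip 0.051 j [-0.19 -0.34  2.04  0.    1.45 -1.66]
[[[0.4,1.79,-0.51,0.11,-0.057],[0.4,1.79,-0.52,0.08,-0.057],[0.4,1.79,-0.52,0.05,-0.057],[0.4,1.79,-0.52,0.02,-0.057],[0.4,1.79,-0.52,-0.01,-0.057]]]
```

step_arm:
  plan:
    - [[0.4, 1.8, -0.5, 0.1, -0.057], [0.4, 1.8, -0.5, 0.1, -0.057], [0.4, 1.8, -0.5, 0, -0.057], [0.4, 1.8, -0.5, 0, -0.057], [0.4, 1.8, -0.5, 0, -0.057]]

```text
time_s: 8.05
tcp_pos: [0.4301, 0.0062, 0.1982]
eef_rot: [-0.143, 1.567, 0.144]
force: [0.1, -0.1, -0.0]
grip_width: 0.0597
```

```bash
python3 - <<'E'
from h import *
plan((0.4315,0.0088,0.095),100.8,0.4,2.5)
E
```

```text
t 8.05 tcp [0.4301 0.0062 0.1982] yaw_y(deg) 100.47 F [ 0.15 -0.12 -0.04] grip 0.0597 j [-0.25 -0.25  2.14 -0.    1.26 -2.  ]
[[[0.4,2.06,0.05,0.04,-0.001],[0.4,2.06,0.05,0.04,-0.001],[0.4,2.06,0.05,0.04,-0.001],[0.4,2.06,0.05,0.04,-0.001],[0.4,2.06,0.05,0.04,-0.001]]]
```

step_arm:
  plan:
    - [[0.4, 2.5, 0.1, 0, 0], [0.4, 3, 0, 0.1, 0], [0.4, 2.5, 0.1, 0, 0], [0.4, 1.5, 0, 0, 0], [0.4, 0.8, 0, 0, 0]]

```text
time_s: 8.55
tcp_pos: [0.4298, 0.0087, 0.0944]
eef_rot: [-0.141, 1.57, 0.143]
force: [0.3, -0.3, 0.3]
grip_width: 0.0599
```

step_arm:
  plan:
    - [[-1, 0, 0, 0, 0], [-1, 0, 0, 0, 0], [-1, 0, 0, 0, 0], [-1, 0, 0, 0, 0], [-1, 0, 0, 0, 0]]

```text
time_s: 9.05
tcp_pos: [0.4312, 0.0086, 0.0965]
eef_rot: [-0.142, 1.566, 0.142]
force: [-0.3, 0.7, -3.9]
grip_width: 0.039
```

step_arm:
  plan:
    - [[-1, -0.5, 0, 0, 0], [-1, -1, 0, 0, 0], [-1, -1.5, 0, 0, 0], [-1, -1, 0, 0, 0], [-1, 0, 0, 0, 0]]

```text
time_s: 9.55
tcp_pos: [0.4327, 0.0083, 0.1384]
eef_rot: [-0.143, 1.562, 0.141]
force: [1.1, 0.0, -6.4]
grip_width: 0.039
```

```bash
python3 - <<'E'
from h import *
st();snap('wrist','w5.png')
print(manip.get_obs()['force'])
E
```

```text
t 9.55 tcp [0.4327 0.0083 0.1384] yaw_y(deg) 100.39 F [ 1.09  0.02 -6.36] grip 0.039 j [-0.24 -0.16  2.18  0.    1.12 -2.  ]
[ 0.08658653  0.09136852 -6.29120807]
```

View pics/w5.png

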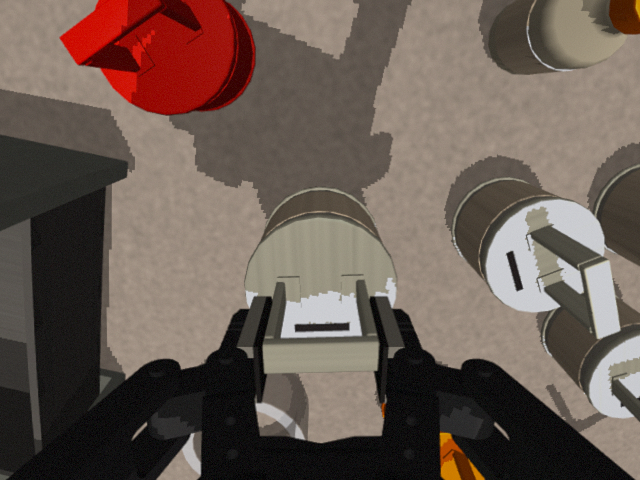

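step_arm:
  plan:
    - [[-1, -2, 0, 0, 0.02], [-1, -3, 0, 0, 0.05], [-1, -4, 0, 0, 0.08], [-1, -4, 0, 0, 0.1], [-1, -3, 0, 0, 0.1]]

```text
time_s: 10.1
tcp_pos: [0.4314, 0.0086, 0.2981]
eef_rot: [0.136, 1.565, -0.136]
force: [0.4, 0.6, -6.9]
grip_width: 0.0389
```

```bash
python3 - <<'E'
from h import *
plan((0.4835,-0.428,0.30),0,-1,3,0.11)
E
```

```text
t 10.1 tcp [0.4314 0.0086 0.2981] yaw_y(deg) 80.09 F [ 0.39  0.62 -6.92] grip 0.0389 j [-0.24 -0.35  2.02  0.    1.46 -1.64]
[[[-1.0,-0.01,-2.81,0.84,0.093],[-1.0,-0.01,-2.72,1.1,0.093],[-1.0,-0.01,-2.6,1.35,0.093],[-1.0,-0.01,-2.47,1.59,0.093],[-1.0,-0.01,-2.31,1.81,0.093]]]
[[[-1.0,-0.01,-2.13,2.01,0.093],[-1.0,-0.01,-1.93,2.2,0.093],[-1.0,-0.01,-1.72,2.37,0.093],[-1.0,-0.01,-1.49,2.52,0.093],[-1.0,-0.01,-1.25,2.65,0.093]]]
[[[-1.0,-0.01,-1.0,2.76,0.093],[-1.0,-0.01,-0.74,2.84,0.093],[-1.0,-0.01,-0.47,2.89,0.093],[-1.0,-0.01,-0.2,2.92,0.093],[-1.0,-0.01,0.08,2.93,0.093]]]
```

step_arm:
  plan:
    - [[-1, 0, -2.8, 0.8, 0.093], [-1, 0, -2.7, 1.1, 0.093], [-1, 0, -2.6, 1.4, 0.093], [-1, 0, -2.5, 1.6, 0.093], [-1, 0, -2.3, 1.8, 0.093]]

```text
time_s: 10.6
tcp_pos: [0.4489, -0.1379, 0.2951]
eef_rot: [0.5, 1.515, -0.499]
force: [0.5, 0.6, -5.9]
grip_width: 0.039
```

step_arm:
  plan:
    - [[-1, 0, -2.1, 2.0, 0.093], [-1, 0, -1.9, 2.2, 0.093], [-1, 0, -1.7, 2.4, 0.093], [-1, 0, -1.5, 2.5, 0.093], [-1, 0, -1.3, 2.6, 0.093]]

```text
time_s: 11.1
tcp_pos: [0.4668, -0.2824, 0.2948]
eef_rot: [0.859, 1.398, -0.858]
force: [0.2, 0.5, -5.7]
grip_width: 0.0391
```

step_arm:
  plan:
    - [[-1, 0, -1, 2.8, 0.093], [-1, 0, -0.7, 2.8, 0.093], [-1, 0, -0.5, 2.9, 0.093], [-1, 0, -0.2, 2.9, 0.093], [-1, 0, 0.1, 2.9, 0.093]]

```text
time_s: 11.6
tcp_pos: [0.4854, -0.4272, 0.2943]
eef_rot: [1.208, 1.214, -1.207]
force: [-0.5, -0.3, -6.1]
grip_width: 0.0391
```

```bash
python3 - <<'E'
from h import *
plan((0.4835,-0.428,0.15),0,-1,3,0.11); snap('wrist','w6.png')
for q in [(-.085,-.167),(-.085,.167),(.09,0)]: print(onz('top',0,0,0)*0+np.array([.497+q[0]+.03*q[1],-.313+q[1]-.03*q[0],.15]), proj('wrist',np.array([.497+q[0]+.03*q[1],-.313+q[1]-.03*q[0],.15])))
E
```

```text
t 11.6 tcp [ 0.4854 -0.4272  0.2943] yaw_y(deg) 0.17 F [-0.46 -0.27 -6.05] grip 0.0391 j [-0.9   0.2   1.51  0.    1.43 -0.9 ]
[[[-1.0,2.89,-0.04,0.02,0.001],[-1.0,2.89,-0.04,0.02,0.001],[-1.0,2.89,-0.04,0.02,0.001],[-1.0,2.89,-0.04,0.02,0.001],[-1.0,2.89,-0.04,0.02,0.001]]]
[ 0.40699 -0.47745  0.15   ] [217.32370954 276.46504813]
[ 0.41701 -0.14345  0.15   ] [ 197.93521359 -259.68186374]
[ 0.587  -0.3157  0.15  ] [475.30280337  47.10852537]
```

View pics/w6.png

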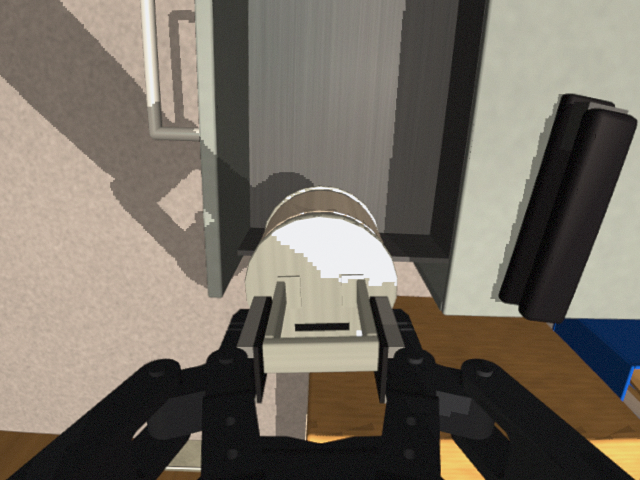

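```bash
python3 - <<'E'
from h import *
print(onz('wrist',420,235,.089),onz('wrist',420,258,.089),onz('wrist',420,235,.02),'front end',onz('wrist',215,297,.15),onz('wrist',215,0,.15),'unit',onz('wrist',470,150,.16))
E
```

```text
[ 0.57623022 -0.465359    0.089     ] [ 0.57802251 -0.48780684  0.089     ] [ 0.59463878 -0.48922132  0.02      ] front end [ 0.40351038 -0.4951456   0.15      ] [ 0.42077034 -0.28803235  0.15      ] unit [ 0.58653401 -0.38078643  0.16      ]
```

step_arm:
  plan:
    - [[-1, 2, 0, 0, 0], [-1, 3, 0, 0, 0], [-1, 3, 0, 0, 0], [-1, 3, 0, 0, 0], [-1, 2.5, 0, 0, 0]]

```text
time_s: 12.15
tcp_pos: [0.4847, -0.4251, 0.1576]
eef_rot: [1.205, 1.217, -1.204]
force: [0.2, -0.5, -6.4]
grip_width: 0.0388
```

step_arm:
  plan:
    - [[-1, 1.5, 0, 0, 0], [-1, 1, 0, 0, 0], [-1, 0.7, 0, 0, 0], [-1, 0.5, 0, 0, 0], [-1, 0.3, 0, 0, 0]]

```text
time_s: 12.65
tcp_pos: [0.4861, -0.4269, 0.1219]
eef_rot: [1.204, 1.211, -1.204]
force: [0.3, 0.4, -5.9]
grip_width: 0.039
```

step_arm:
  plan:
    - [[-1, 0.2, 0, 0, 0], [-1, 0.2, 0, 0, 0], [-1, 0.1, 0, 0, 0], [-1, 0, 0, 0, 0], [-1, 0, 0, 0, 0]]

```text
time_s: 13.15
tcp_pos: [0.4859, -0.4267, 0.1168]
eef_rot: [1.204, 1.212, -1.204]
force: [-0.0, -1.2, -3.4]
grip_width: 0.0392
```

Contact. Release and rise.

step_arm:
  plan:
    - [[0, 0, 0, 0, 0], [0.35, 0, 0, 0, 0], [0.35, 0, 0, 0, 0], [0.35, 0, 0, 0, 0], [0.35, 0, 0, 0, 0]]

```text
time_s: 13.65
tcp_pos: [0.4859, -0.4266, 0.1166]
eef_rot: [1.204, 1.212, -1.204]
force: [0.4, 0.0, -0.5]
grip_width: 0.0572
```

step_arm:
  plan:
    - [[0.35, -1.5, 0, 0, 0], [0.35, -3, 0, 0, 0], [0.35, -4.5, 0, 0, 0], [0.35, -4.5, 0, 0, 0], [0.35, -4, 0, 0, 0]]

```text
time_s: 14.15
tcp_pos: [0.4859, -0.4266, 0.2953]
eef_rot: [1.203, 1.21, -1.204]
force: [0.8, -0.1, 0.5]
grip_width: 0.0574
```

```bash
python3 - <<'E'
from h import *
plan((0.44,0.09,0.29),36,0.35,4.8)
snap('wrist','w7.png')
E
```

```text
t 14.15 tcp [ 0.4859 -0.4266  0.2953] yaw_y(deg) 0.41 F [ 0.84 -0.13  0.55] grip 0.0574 j [-0.9   0.2   1.52  0.    1.42 -0.9 ]
[[[0.35,0.04,-0.28,-3.45,-0.041],[0.35,0.04,-0.14,-3.45,-0.041],[0.35,0.04,0.0,-3.46,-0.041],[0.35,0.04,0.15,-3.45,-0.041],[0.35,0.04,0.29,-3.45,-0.041]]]
[[[0.35,0.04,0.43,-3.43,-0.041],[0.35,0.04,0.57,-3.41,-0.041],[0.35,0.04,0.72,-3.38,-0.041],[0.35,0.04,0.85,-3.35,-0.041],[0.35,0.04,0.99,-3.31,-0.041]]]
[[[0.35,0.04,1.13,-3.27,-0.041],[0.35,0.04,1.26,-3.22,-0.041],[0.35,0.04,1.4,-3.16,-0.041],[0.35,0.04,1.53,-3.1,-0.041],[0.35,0.04,1.65,-3.04,-0.041]]]
```

View pics/w7.png

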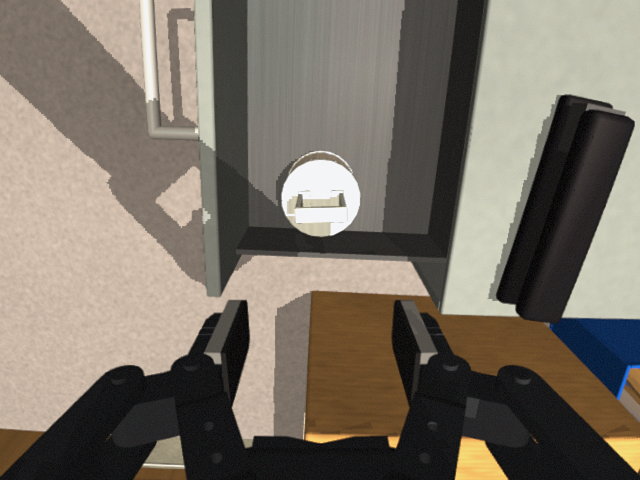

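step_arm:
  plan:
    - [[0.35, 0, -0.3, -3.4, -0.041], [0.35, 0, -0.1, -3.5, -0.041], [0.35, 0, 0, -3.5, -0.041], [0.35, 0, 0.1, -3.5, -0.041], [0.35, 0, 0.3, -3.5, -0.041]]

```text
time_s: 14.7
tcp_pos: [0.4699, -0.2516, 0.2923]
eef_rot: [1.05, 1.301, -1.05]
force: [1.3, -0.8, -0.4]
grip_width: 0.0575
```

step_arm:
  plan:
    - [[0.35, 0, 0.4, -3.4, -0.041], [0.35, 0, 0.6, -3.4, -0.041], [0.35, 0, 0.7, -3.4, -0.041], [0.35, 0, 0.9, -3.4, -0.041], [0.35, 0, 1, -3.3, -0.041]]

```text
time_s: 15.2
tcp_pos: [0.4553, -0.079, 0.2924]
eef_rot: [0.896, 1.377, -0.895]
force: [0.5, 0.1, -0.1]
grip_width: 0.0577
```

step_arm:
  plan:
    - [[0.35, 0, 1.1, -3.3, -0.041], [0.35, 0, 1.3, -3.2, -0.041], [0.35, 0, 1.4, -3.2, -0.041], [0.35, 0, 1.5, -3.1, -0.041], [0.35, 0, 1.6, -3, -0.041]]

```text
time_s: 15.7
tcp_pos: [0.4403, 0.0931, 0.2924]
eef_rot: [0.739, 1.44, -0.738]
force: [0.8, 0.2, -0.4]
grip_width: 0.0582
```

```bash
python3 - <<'E'
from h import *
st()
snap('wrist','w8.png')
plan((0.413,0.134,0.2),36,0.35,4.8)
E
```

```text
t 15.7 tcp [0.4403 0.0931 0.2924] yaw_y(deg) 35.73 F [ 0.81  0.19 -0.36] grip 0.0582 j [-0.04 -0.29  1.99  0.    1.44 -0.67]
t 15.75 tcp [0.4396 0.0967 0.2924] yaw_y(deg) 36.02 F [-1.28  2.35 -0.06] grip 0.0578 j [-0.04 -0.29  1.99  0.    1.44 -0.67]
[[[0.35,1.85,0.01,-0.92,0.0],[0.35,1.85,0.01,-0.92,0.0],[0.35,1.85,0.01,-0.92,0.0],[0.35,1.85,0.01,-0.92,0.0],[0.35,1.85,0.01,-0.92,0.0]]]
```

View pics/w8.png

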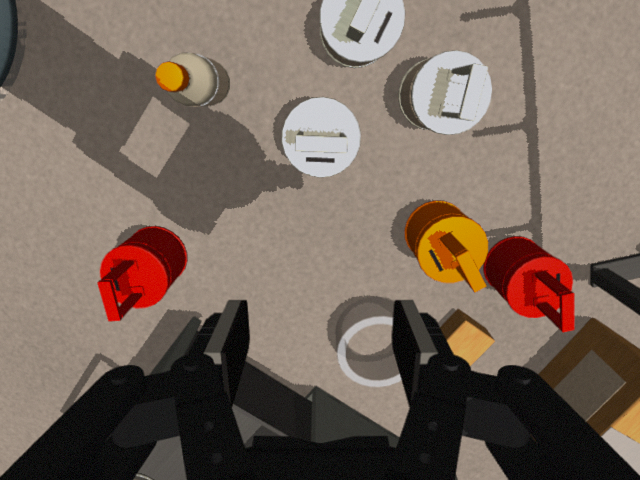

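```bash
python3 - <<'E'
from h import *
i=__import__('pickle').load(open('pics/last_wrist.pkl','rb'))
print(onz('wrist',295,144,.116,i),onz('wrist',348,145,.116,i))
E
```

```text
[0.39623443 0.12291554 0.116     ] [0.42964456 0.14596221 0.116     ]
```

step_arm:
  plan:
    - [[0.35, 1.8, 0, -0.9, 0], [0.35, 1.8, 0, -0.9, 0], [0.35, 1.8, 0, -0.9, 0], [0.35, 1.8, 0, -0.9, 0], [0.35, 1.8, 0, -0.9, 0]]

```text
time_s: 16.25
tcp_pos: [0.4144, 0.1285, 0.2016]
eef_rot: [0.74, 1.44, -0.739]
force: [-0.4, -0.3, 0.6]
grip_width: 0.0575
```

```bash
python3 - <<'E'
from h import *
plan((0.412,0.134,0.2),36,0.35,4.8)
E
```

```text
t 16.25 tcp [0.4144 0.1285 0.2016] yaw_y(deg) 35.64 F [-0.38 -0.33  0.58] grip 0.0575 j [ 0.04 -0.25  2.13 -0.    1.26 -0.58]
[[[0.35,0.03,0.03,-0.12,-0.001],[0.35,0.03,0.03,-0.12,-0.001],[0.35,0.03,0.03,-0.12,-0.001],[0.35,0.03,0.03,-0.12,-0.001],[0.35,0.03,0.03,-0.12,-0.001]]]
```

step_arm:
  plan:
    - [[0.35, 2.5, 0.1, -0.3, 0], [0.35, 3, 0.1, -0.2, 0], [0.35, 2.7, 0, 0, 0], [0.35, 1.6, 0, 0, 0], [0.35, 0.8, 0, 0, 0]]

```text
time_s: 16.75
tcp_pos: [0.4124, 0.1334, 0.0944]
eef_rot: [0.74, 1.443, -0.741]
force: [0.5, -0.3, -0.9]
grip_width: 0.0579
```

step_arm:
  plan:
    - [[-1, 0, 0, 0, 0], [-1, 0, 0, 0, 0], [-1, 0, 0, 0, 0], [-1, 0, 0, 0, 0], [-1, 0, 0, 0, 0]]

```text
time_s: 17.25
tcp_pos: [0.4134, 0.1335, 0.0958]
eef_rot: [0.74, 1.44, -0.739]
force: [-0.5, 0.8, -1.0]
grip_width: 0.0387
```

step_arm:
  plan:
    - [[-1, -0.5, 0, 0, 0], [-1, -1.5, 0, 0, 0], [-1, -2, 0, 0, 0], [-1, -1, 0, 0, 0], [-1, 0, 0, 0, 0]]

```text
time_s: 17.75
tcp_pos: [0.4143, 0.1336, 0.1471]
eef_rot: [0.741, 1.438, -0.738]
force: [-0.1, 0.2, -1.6]
grip_width: 0.0391
```

```bash
python3 - <<'E'
from h import *
st();snap('wrist','w9.png')
print(manip.get_obs()['force'])
E
```

```text
t 17.75 tcp [0.4143 0.1336 0.1471] yaw_y(deg) 35.64 F [-0.13  0.17 -1.65] grip 0.0391 j [ 0.05 -0.17  2.17  0.    1.14 -0.57]
[-0.54718698  0.32928255 -0.68378665]
```

View pics/w9.png

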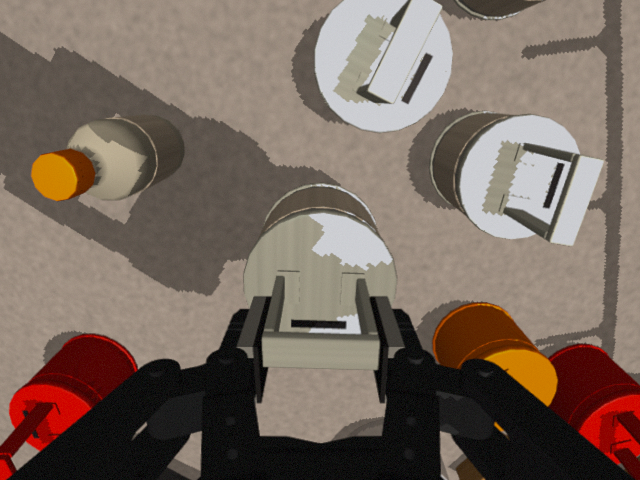

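```bash
python3 - <<'E'
from h import *
snap('scene','s3.png',(390,120,540,320),3)
E
```

```text
(no output)
```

View pics/s3.png

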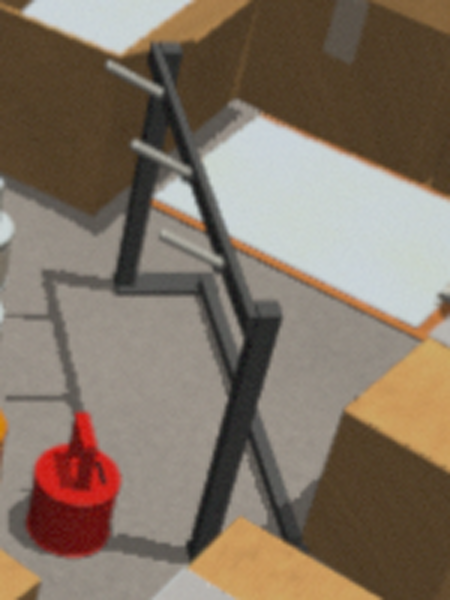

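```bash
python3 - <<'E'
from h import *
from scipy.optimize import least_squares
T=cams.camera_info('top');S=cams.camera_info('scene')
# order: hook at a=+115(largest world y) ,0,-115 
top_t=np.array([(222,498),(376,342),(524,186)])/3.5+[50,90]; top_r=np.array([(182,441),(327,291),(472,142)])/3.5+[50,90]
sc_t=np.array([(107,65),(133,144),(161,234)])/3+[390,120]; sc_r=np.array([(161,93),(190,174),(224,264)])/3+[390,120]
def model(p):
    x,y,yaw=p; ex=np.array([np.cos(yaw),np.sin(yaw),0]); ey=np.array([-np.sin(yaw),np.cos(yaw),0])
    r=np.array([[x,y,.262]]+0*[0])+np.array([.115,0,-.115])[:,None]*ey
    t=r-ex*.0537+np.array([0,0,.031]); return r,t
def f(p,use=(1,1)):
    r,t=model(p)
    return np.concatenate([(proj('top',t,T)-top_t).ravel(),(proj('top',r,T)-top_r).ravel(),(proj('scene',t,S)-sc_t).ravel(),(proj('scene',r,S)-sc_r).ravel()])
s=least_squares(f,[.638,.304,.8]); print(s.x,np.degrees(s.x[2]),s.fun.reshape(-1,2).round(1))
for sl in (slice(0,12),slice(12,24)):
    q=least_squares(lambda p:f(p)[sl],[.638,.304,.8]);print(q.x,np.degrees(q.x[2]),abs(q.fun).max())
r,t=model(s.x);print(r.round(4),t.round(4))
E
```

```text
[0.63581011 0.30250065 0.83962738] 48.107105519829055 [[ 0.6  0.9]
 [-0.1  0.2]
 [ 0.2  0.2]
 [-1.  -0.3]
 [-0.7 -0.9]
 [-1.  -1.1]
 [-0.7 -0.1]
 [-1.   0. ]
 [-0.8  0. ]
 [ 0.4  1. ]
 [ 0.2  0.6]
 [-0.4  0.8]]
[0.63564467 0.30175553 0.83449727] 47.813171448658764 0.8894313321990523
[0.63526082 0.30467376 0.84670315] 48.51251698444203 0.6192578810951659
[[0.5502 0.3793 0.262 ]
 [0.6358 0.3025 0.262 ]
 [0.7214 0.2257 0.262 ]] [[0.5143 0.3393 0.293 ]
 [0.6    0.2625 0.293 ]
 [0.6856 0.1857 0.293 ]]
```

```bash
cat >> h.py <<'E'
U=np.array([-np.cos(np.radians(48.1)),-np.sin(np.radians(48.1))])
ROOT={'A':np.array([.5502,.3793]),'B':np.array([.6358,.3025]),'C':np.array([.7214,.2257])}
def hk(k,h,dz,off=0.0152):
    """TCP for eye at horizontal distance h out of root, dz above the hook axis"""
    p=ROOT[k]+h*U; return np.array([p[0],p[1],.262+h*np.tan(np.pi/6)+dz-off])
E
python3 - <<'E'
from h import *
print(hk('A',.095,0.0)); 
p=hk('A',.1,0); p[2]=.30; plan(p,-41.9,-1,3.5,.13)
E
```

```text
[0.48675591 0.3085904  0.30164828]
t 17.85 tcp [0.4128 0.1334 0.145 ] yaw_y(deg) 35.64 F [-0.07  0.68 -1.42] grip 0.0391 j [ 0.05 -0.17  2.17 -0.    1.14 -0.57]
[[[-1.0,-1.03,1.05,-0.65,0.09],[-1.0,-1.03,0.98,-0.75,0.09],[-1.0,-1.03,0.91,-0.83,0.09],[-1.0,-1.03,0.84,-0.91,0.09],[-1.0,-1.03,0.75,-0.98,0.09]]]
[[[-1.0,-1.03,0.66,-1.05,0.09],[-1.0,-1.03,0.56,-1.1,0.09],[-1.0,-1.03,0.46,-1.15,0.09],[-1.0,-1.03,0.35,-1.18,0.09],[-1.0,-1.03,0.25,-1.21,0.09]]]
[[[-1.0,-1.03,0.14,-1.23,0.09],[-1.0,-1.03,0.02,-1.24,0.09],[-1.0,-1.03,-0.09,-1.23,0.09],[-1.0,-1.03,-0.2,-1.22,0.09],[-1.0,-1.03,-0.31,-1.2,0.09]]]
```

Lift first (5 rows, with spin), then translate.

step_arm:
  plan:
    - [[-1, -2, 0, 0, 0.05], [-1, -3.5, 0, 0, 0.1], [-1, -4, 0, 0, 0.12], [-1, -3.5, 0, 0, 0.12], [-1, -2.5, 0, 0, 0.12]]

```text
time_s: 18.35
tcp_pos: [0.4133, 0.1335, 0.3018]
eef_rot: [1.13, 1.257, -1.129]
force: [1.3, 0.7, -0.6]
grip_width: 0.039
```

```bash
python3 - <<'E'
from h import *
p=hk('A',.1,0); p[2]=.30; plan(p,-41.9,-1,3.5,.13)
E
```

```text
t 18.35 tcp [0.4133 0.1335 0.3018] yaw_y(deg) 6.13 F [ 1.31  0.72 -0.58] grip 0.039 j [ 0.05 -0.34  2.01  0.    1.47 -0.06]
[[[-1.0,0.02,0.88,-1.63,0.084],[-1.0,0.02,0.74,-1.7,0.084],[-1.0,0.02,0.6,-1.75,0.084],[-1.0,0.02,0.45,-1.8,0.084],[-1.0,0.02,0.3,-1.83,0.084]]]
[[[-1.0,0.02,0.14,-1.85,0.084],[-1.0,0.02,-0.01,-1.85,0.084],[-1.0,0.02,-0.17,-1.84,0.084],[-1.0,0.02,-0.32,-1.82,0.084],[-1.0,0.02,-0.47,-1.79,0.084]]]
```

step_arm:
  plan:
    - [[-1, 0, 0.9, -1.6, 0.084], [-1, 0, 0.7, -1.7, 0.084], [-1, 0, 0.6, -1.8, 0.084], [-1, 0, 0.5, -1.8, 0.084], [-1, 0, 0.3, -1.8, 0.084]]

```text
time_s: 18.85
tcp_pos: [0.4479, 0.2198, 0.2986]
eef_rot: [1.433, 1.047, -1.437]
force: [0.4, -0.1, -1.2]
grip_width: 0.0393
```

step_arm:
  plan:
    - [[-1, 0, 0.1, -1.9, 0.084], [-1, 0, 0, -1.9, 0.084], [-1, 0, -0.2, -1.8, 0.084], [-1, 0, -0.3, -1.8, 0.084], [-1, 0, -0.5, -1.8, 0.084]]

```text
time_s: 19.35
tcp_pos: [0.4822, 0.3062, 0.2984]
eef_rot: [1.722, 0.769, -1.727]
force: [0.6, -0.2, -2.0]
grip_width: 0.0389
```

```bash
python3 - <<'E'
from h import *
o,i=snap('wrist','w10.png'); im=cv2.imread('pics/w10.png')
for k in 'ABC':
    r=np.r_[ROOT[k],.262]; t=r+np.r_[U*.0537,.031]
    a,b=proj('wrist',np.array([r,t]),i).astype(int); print(k,a,b)
    cv2.line(im,tuple(map(int,a)),tuple(map(int,b)),(0,0,255),1)
cv2.imwrite('pics/w10b.png',im)
plan(hk('A',.06,.016),-41.9,-1,2)
E
```

```text
A [321  57] [321 210]
B [603  63] [629 210]
C [820  82] [855 213]
t 19.4 tcp [0.4827 0.3081 0.2984] yaw_y(deg) -41.98 F [-1.36 -0.31 -0.59] grip 0.0393 j [0.37 0.02 1.7  0.   1.42 1.1 ]
[[[-1.0,0.02,0.05,-0.76,0.0],[-1.0,0.02,0.05,-0.76,0.0],[-1.0,0.02,0.05,-0.76,0.0],[-1.0,0.02,0.05,-0.76,0.0],[-1.0,0.02,0.05,-0.76,0.0]]]
```

View pics/w10b.png

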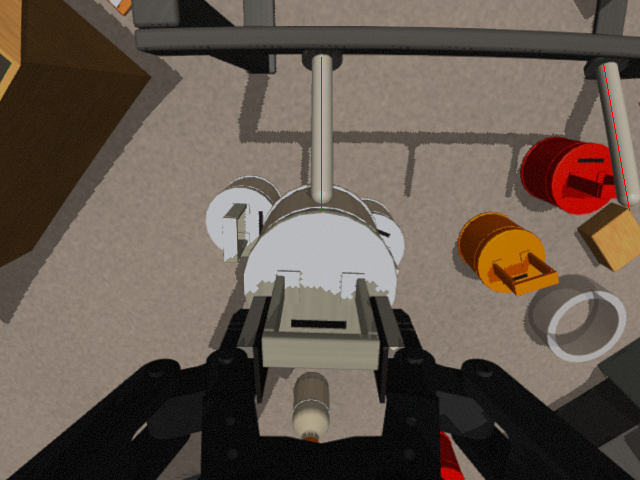

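step_arm:
  plan:
    - [[-1, 0, 0, -0.5, 0], [-1, 0, 0, -0.8, 0], [-1, 0, 0, -1, 0], [-1, 0, 0, -0.9, 0], [-1, 0, 0, -0.6, 0]]

```text
time_s: 19.9
tcp_pos: [0.5083, 0.3345, 0.3002]
eef_rot: [1.722, 0.772, -1.722]
force: [-0.5, -0.2, -1.2]
grip_width: 0.0387
```

```bash
python3 - <<'E'
from h import *
plan(hk('A',.017,.014),-41.9,-1,1)
E
```

```text
t 19.9 tcp [0.5083 0.3345 0.3002] yaw_y(deg) -41.71 F [-0.46 -0.15 -1.2 ] grip 0.0387 j [0.4  0.11 1.61 0.   1.43 1.12]
[[[-1.0,0.3,0.01,-0.44,0.0],[-1.0,0.3,0.01,-0.44,0.0],[-1.0,0.3,0.01,-0.44,0.0],[-1.0,0.3,0.01,-0.44,0.0],[-1.0,0.3,0.01,-0.44,0.0]]]
[[[-1.0,0.3,0.01,-0.44,0.0],[-1.0,0.3,0.01,-0.44,0.0],[-1.0,0.3,0.01,-0.44,0.0],[-1.0,0.3,0.01,-0.44,0.0],[-1.0,0.3,0.01,-0.44,0.0]]]
```

step_arm:
  plan:
    - [[-1, 0.3, 0, -0.44, 0], [-1, 0.3, 0, -0.44, 0], [-1, 0.3, 0, -0.44, 0], [-1, 0.3, 0, -0.44, 0], [-1, 0.3, 0, -0.44, 0]]

```text
time_s: 20.4
tcp_pos: [0.5225, 0.3507, 0.2849]
eef_rot: [1.722, 0.772, -1.722]
force: [0.1, 0.5, -0.8]
grip_width: 0.0392
```

step_arm:
  plan:
    - [[-1, 0.3, 0, -0.44, 0], [-1, 0.3, 0, -0.44, 0], [-1, 0.3, 0, -0.44, 0], [-1, 0.3, 0, -0.44, 0], [-1, 0.2, 0, -0.3, 0]]

```text
time_s: 20.9
tcp_pos: [0.5362, 0.3662, 0.2709]
eef_rot: [1.722, 0.772, -1.722]
force: [0.4, -0.3, -0.0]
grip_width: 0.0393
```

```bash
python3 - <<'E'
from h import *
o,m=st(); r=ROOT['A']; d=o['tcp_pos'][:2]-r; print('h',d@U,'lat',d@np.array([U[1],-U[0]]),'dz',o['tcp_pos'][2]+.0152-.262-d@U*np.tan(np.pi/6))
snap('wrist','w11.png');snap('scene','s11.png',(340,100,540,300),3)
E
```

```text
t 20.9 tcp [0.5362 0.3662 0.2709] yaw_y(deg) -41.71 F [ 0.42 -0.32 -0.04] grip 0.0393 j [0.42 0.22 1.53 0.   1.39 1.15]
h 0.019126833911183368 lat 0.001645020659585881 dz 0.01301880851062825
```

View pics/w11.png

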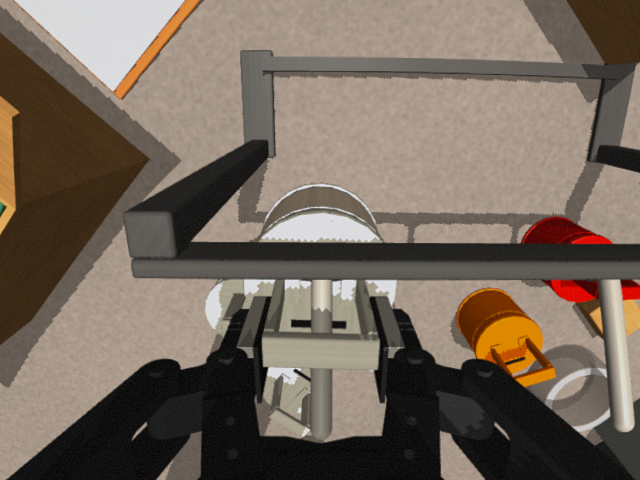

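View pics/s11.png

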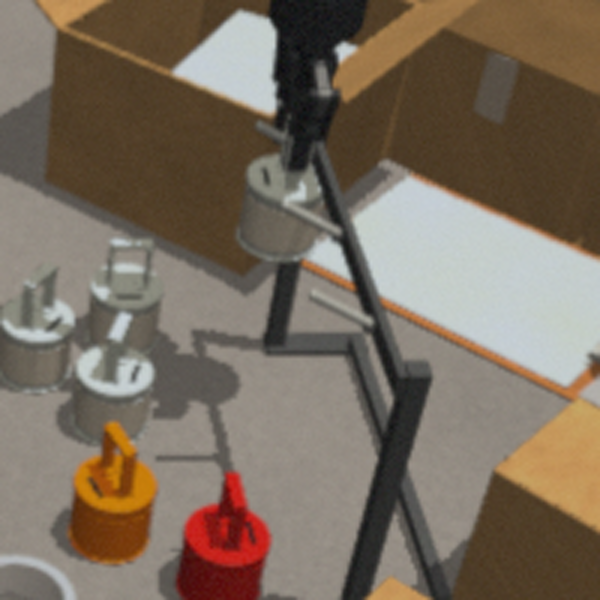

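step_arm:
  plan:
    - [[-1, 0.3, 0, -0.3, 0], [-1, 0.2, 0, -0.1, 0], [-1, 0.2, 0, 0, 0], [-1, 0.1, 0, 0, 0], [-1, 0, 0, 0, 0]]

```text
time_s: 21.5
tcp_pos: [0.5386, 0.3688, 0.2631]
eef_rot: [1.722, 0.772, -1.722]
force: [-0.9, 0.1, -0.1]
grip_width: 0.0391
```

step_arm:
  plan:
    - [[0, 0, 0, 0, 0], [0.3, 0, 0, 0, 0], [0.3, 0, 0, 0, 0], [0.3, 0, 0, 0, 0], [0.3, 0, 0, 0, 0]]

```text
time_s: 22.0
tcp_pos: [0.5387, 0.3689, 0.2634]
eef_rot: [1.722, 0.772, -1.722]
force: [0.3, -0.4, 0.2]
grip_width: 0.0557
```

```bash
python3 - <<'E'
from h import *
st();snap('wrist','w12.png')
E
```

```text
t 22.0 tcp [0.5387 0.3689 0.2634] yaw_y(deg) -41.71 F [ 0.29 -0.41  0.19] grip 0.0557 j [0.43 0.24 1.53 0.   1.38 1.16]
```

View pics/w12.png

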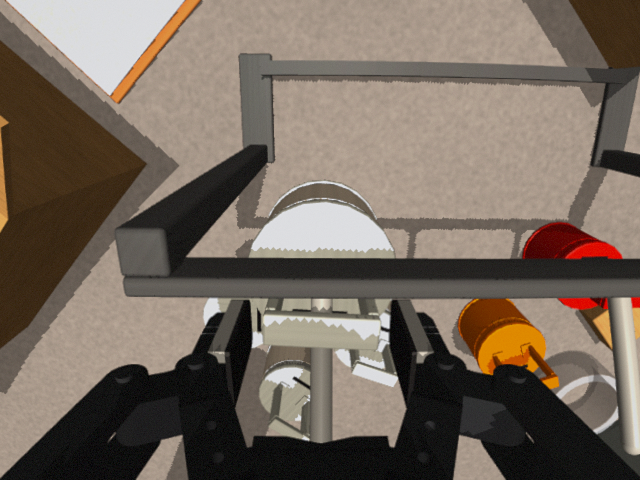

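step_arm:
  plan:
    - [[0.3, -0.6, 0, 0, 0], [0.3, -1.2, 0, 0, 0], [0.3, -1.8, 0, 0, 0], [0.3, -1.8, 0, 0, 0], [0.3, -1, 0, 0, 0]]

```text
time_s: 22.55
tcp_pos: [0.5394, 0.3692, 0.3306]
eef_rot: [1.726, 0.772, -1.718]
force: [0.1, 0.1, 0.0]
grip_width: 0.0554
```

```bash
python3 - <<'E'
from h import *
plan((.41,.19,.31),-59,.3,4.5)
E
```

```text
t 22.55 tcp [0.5394 0.3692 0.3306] yaw_y(deg) -41.71 F [0.13 0.13 0.  ] grip 0.0554 j [ 0.43  0.19  1.46 -0.    1.49  1.16]
[[[0.3,0.41,0.45,4.4,0.06],[0.3,0.41,0.72,4.36,0.06],[0.3,0.41,0.98,4.31,0.06],[0.3,0.41,1.24,4.24,0.06],[0.3,0.41,1.49,4.16,0.06]]]
```

step_arm:
  plan:
    - [[0.3, 0, 0.5, 4.4, 0.06], [0.3, 0, 0.7, 4.4, 0.06], [0.3, 0.7, 1, 4.3, 0.06], [0.3, 0.7, 1.2, 4.2, 0.06], [0.3, 0.7, 1.5, 4.2, 0.06]]

```text
time_s: 23.05
tcp_pos: [0.4084, 0.1883, 0.3065]
eef_rot: [1.917, 0.531, -1.915]
force: [-0.4, -1.6, 0.4]
grip_width: 0.0551
```

```bash
python3 - <<'E'
from h import *
st();snap('wrist','w13.png')
E
```

```text
t 23.05 tcp [0.4084 0.1883 0.3065] yaw_y(deg) -59.0 F [-0.37 -1.56  0.43] grip 0.0551 j [ 0.18 -0.3   1.97 -0.    1.47  1.21]
```

View pics/w13.png

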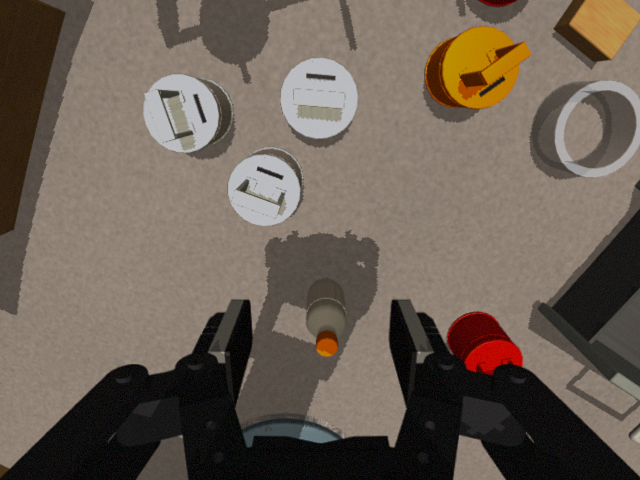

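```bash
python3 - <<'E'
import cv2
im=cv2.imread('pics/w13.png')
cv2.imwrite('pics/c13.png',cv2.resize(im[50:240,130:370],None,fx=3.3,fy=3.3,interpolation=cv2.INTER_CUBIC))
E
```

```text
(no output)
```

View pics/c13.png

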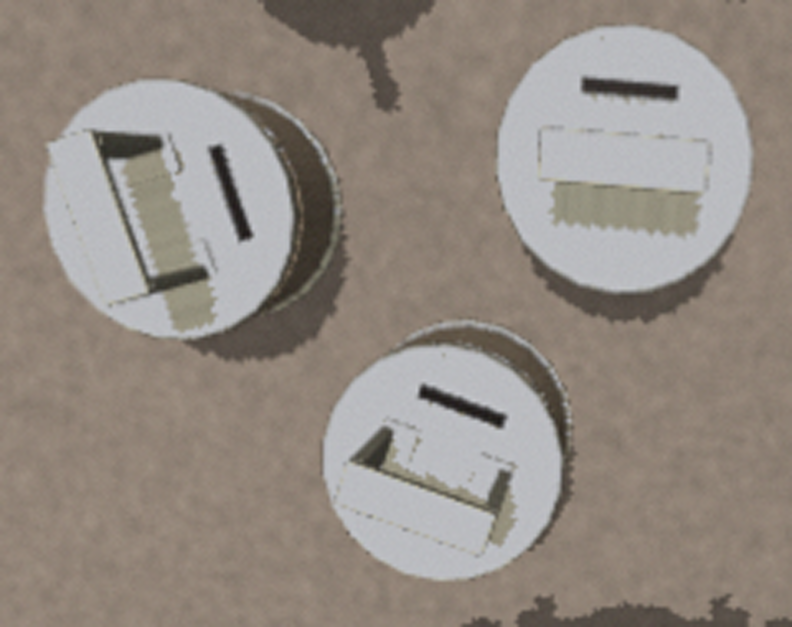

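```bash
python3 - <<'E'
from fit import *
i=pickle.load(open('pics/last_wrist.pkl','rb'))
for k,c in dict(T5=[(540,126),(711,140),(708,192),(540,180)],T3=[(350,460),(497,508),(484,554),(334,505)],T4=[(48,145),(93,130),(149,291),(110,304)]).items():
    print(k,strap(c,scale=3.3,off=(130,50),info=i))
E
```

```text
T5 (array([0.4824961 , 0.23194111]), np.float32(116.9881), [40, 12])
T3 (array([0.3831084 , 0.23421141]), np.float32(101.916016), [40, 13])
T4 (array([0.40702225, 0.33360373]), np.float32(47.0844), [12, 39])
```

```bash
python3 - <<'E'
from h import *
plan((.4825,.2317,.2),-61.5,.35,4.5)
E
```

```text
t 23.1 tcp [0.4041 0.185  0.3034] yaw_y(deg) -59.22 F [ 0.6   1.89 -1.52] grip 0.0555 j [ 0.17 -0.31  1.99 -0.    1.47  1.21]
[[[0.35,2.07,0.0,-1.83,0.008],[0.35,2.07,-0.01,-1.83,0.008],[0.35,2.07,-0.03,-1.83,0.008],[0.35,2.07,-0.04,-1.82,0.008],[0.35,2.07,-0.06,-1.82,0.008]]]
```

step_arm:
  plan:
    - [[0.35, 2, 0, -1.8, 0.008], [0.35, 2, 0, -1.8, 0.008], [0.35, 2, 0, -1.8, 0.008], [0.35, 2, 0, -1.8, 0.008], [0.35, 2, -0.1, -1.8, 0.008]]

```text
time_s: 23.6
tcp_pos: [0.4876, 0.2358, 0.2061]
eef_rot: [1.941, 0.498, -1.939]
force: [0.1, -0.9, -0.5]
grip_width: 0.0576
```

```bash
python3 - <<'E'
from h import *
plan((.4825,.2317,.095),-61.5,.35,4.5)
E
```

```text
t 23.6 tcp [0.4876 0.2358 0.2061] yaw_y(deg) -61.21 F [ 0.14 -0.88 -0.46] grip 0.0576 j [ 0.24  0.03  1.87 -0.    1.25  1.31]
[[[0.35,2.22,0.02,0.13,0.001],[0.35,2.22,0.02,0.13,0.001],[0.35,2.22,0.02,0.13,0.001],[0.35,2.22,0.02,0.13,0.001],[0.35,2.22,0.02,0.13,0.001]]]
```

step_arm:
  plan:
    - [[0.35, 2, 0, 0.1, 0], [0.35, 2, 0, 0.2, 0], [0.35, 1.5, 0, 0.2, 0], [0.35, 1, 0, 0.1, 0], [0.35, 0, 0, 0, 0]]

```text
time_s: 24.1
tcp_pos: [0.4806, 0.2323, 0.1401]
eef_rot: [1.937, 0.498, -1.942]
force: [-0.0, -0.1, -0.9]
grip_width: 0.0578
```

```bash
python3 - <<'E'
from h import *
plan((.4825,.2317,.095),-61.5,.35,4.5)
E
```

```text
t 24.1 tcp [0.4806 0.2323 0.1401] yaw_y(deg) -61.19 F [-0.   -0.12 -0.86] grip 0.0578 j [ 0.24  0.09  1.93 -0.    1.12  1.31]
[[[0.35,0.9,0.03,-0.03,0.001],[0.35,0.9,0.03,-0.03,0.001],[0.35,0.9,0.03,-0.03,0.001],[0.35,0.9,0.03,-0.03,0.001],[0.35,0.9,0.03,-0.03,0.001]]]
```

step_arm:
  plan:
    - [[0.35, 1.2, 0.1, -0.1, 0], [0.35, 1.2, 0, 0, 0], [0.35, 1.2, 0, 0, 0], [0.35, 0.6, 0, 0, 0], [0.35, 0.3, 0, 0, 0]]

```text
time_s: 24.6
tcp_pos: [0.4823, 0.232, 0.0951]
eef_rot: [1.938, 0.498, -1.941]
force: [-0.8, -0.7, 0.2]
grip_width: 0.0577
```

step_arm:
  plan:
    - [[-1, 0, 0, 0, 0], [-1, 0, 0, 0, 0], [-1, 0, 0, 0, 0], [-1, 0, 0, 0, 0], [-1, 0, 0, 0, 0]]

```text
time_s: 25.1
tcp_pos: [0.4829, 0.2322, 0.0965]
eef_rot: [1.94, 0.498, -1.939]
force: [0.2, -0.0, -0.7]
grip_width: 0.0389
```

step_arm:
  plan:
    - [[-1, -0.5, 0, 0, 0], [-1, -1.5, 0, 0, 0], [-1, -2, 0, 0, 0], [-1, -1, 0, 0, 0], [-1, 0, 0, 0, 0]]

```text
time_s: 25.6
tcp_pos: [0.4844, 0.2325, 0.149]
eef_rot: [1.945, 0.498, -1.935]
force: [-0.3, 0.3, -0.5]
grip_width: 0.0388
```

```bash
python3 - <<'E'
from h import *
st();snap('wrist','w14.png')
print(manip.get_obs()['force'])
E
```

```text
t 25.6 tcp [0.4844 0.2325 0.149 ] yaw_y(deg) -61.19 F [-0.29  0.33 -0.46] grip 0.0388 j [0.24 0.09 1.92 0.   1.13 1.3 ]
[ 0.72063451  1.44839547 -0.95817088]
```

View pics/w14.png

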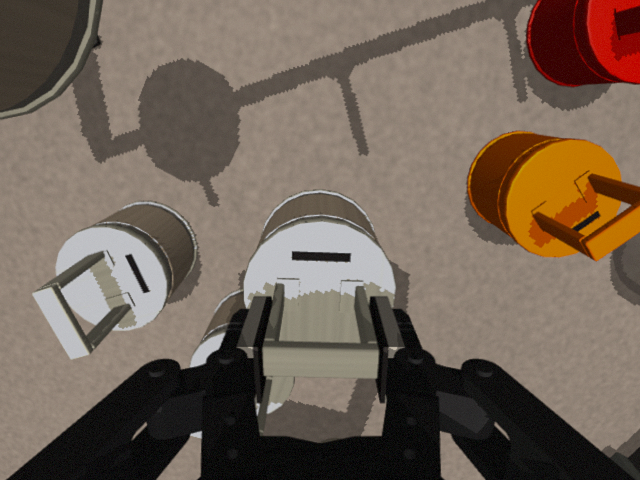

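step_arm:
  plan:
    - [[-1, -2, 0, 0, -0.05], [-1, -3.5, 0, 0, -0.07], [-1, -4, 0, 0, -0.07], [-1, -3.5, 0, 0, -0.07], [-1, -2.2, 0, 0, -0.07]]

```text
time_s: 26.15
tcp_pos: [0.4833, 0.2323, 0.3006]
eef_rot: [1.729, 0.766, -1.724]
force: [1.4, -0.5, -0.2]
grip_width: 0.0389
```

```bash
python3 - <<'E'
from h import *
p=hk('B',.1,0); p[2]=.30; plan(p,-41.9,-1,3,.13)
E
```

```text
t 26.15 tcp [0.4833 0.2323 0.3006] yaw_y(deg) -42.12 F [ 1.4  -0.5  -0.16] grip 0.0389 j [ 0.24 -0.07  1.79  0.    1.42  0.97]
[[[-1.0,0.01,1.33,-1.09,-0.001],[-1.0,0.01,1.33,-1.09,-0.001],[-1.0,0.01,1.33,-1.09,-0.001],[-1.0,0.01,1.33,-1.08,-0.001],[-1.0,0.01,1.33,-1.08,-0.001]]]
```

step_arm:
  plan:
    - [[-1, 0, 1.3, -1.1, 0], [-1, 0, 1.7, -1.4, 0], [-1, 0, 1.7, -1.4, 0], [-1, 0, 1.3, -1.0, 0], [-1, 0, 0.7, -0.5, 0]]

```text
time_s: 26.65
tcp_pos: [0.5693, 0.2266, 0.2968]
eef_rot: [1.727, 0.765, -1.731]
force: [-0.2, -0.8, -2.2]
grip_width: 0.0391
```

step_arm:
  plan:
    - [[-1, 0, 0, -0.5, 0], [-1, 0, 0, -0.8, 0], [-1, 0, 0, -1.1, 0], [-1, 0, 0, -0.9, 0], [-1, 0, 0, -0.5, 0]]

```text
time_s: 27.15
tcp_pos: [0.5946, 0.2561, 0.2983]
eef_rot: [1.728, 0.765, -1.728]
force: [0.4, 0.3, -1.2]
grip_width: 0.0394
```

```bash
python3 - <<'E'
from h import *
o,i=snap('wrist','w15.png'); o,m=st()
d=o['tcp_pos'][:2]-ROOT['B']; print('h',d@U,'lat',d@np.array([U[1],-U[0]]),'dz',o['tcp_pos'][2]+.0152-.262-d@U*np.tan(np.pi/6))
plan(hk('B',.017,.014),-41.9,-1,1)
E
```

```text
t 27.2 tcp [0.5948 0.2563 0.2983] yaw_y(deg) -42.23 F [-1.32  0.02 -1.7 ] grip 0.0392 j [0.23 0.2  1.51 0.   1.43 0.97]
h 0.06174387082022255 lat -0.0003432380518388713 dz 0.015807572350324393
t 27.2 tcp [0.5948 0.2563 0.2983] yaw_y(deg) -42.23 F [-1.32  0.02 -1.7 ] grip 0.0392 j [0.23 0.2  1.51 0.   1.43 0.97]
[[[-1.0,0.28,-0.01,-0.45,-0.001],[-1.0,0.28,-0.01,-0.45,-0.001],[-1.0,0.28,-0.01,-0.45,-0.001],[-1.0,0.28,-0.01,-0.45,-0.001],[-1.0,0.28,0.0,-0.45,-0.001]]]
[[[-1.0,0.28,0.0,-0.45,-0.001],[-1.0,0.28,0.0,-0.45,-0.001],[-1.0,0.28,0.0,-0.45,-0.001],[-1.0,0.28,0.0,-0.45,-0.001],[-1.0,0.28,0.0,-0.45,-0.001]]]
```

View pics/w15.png

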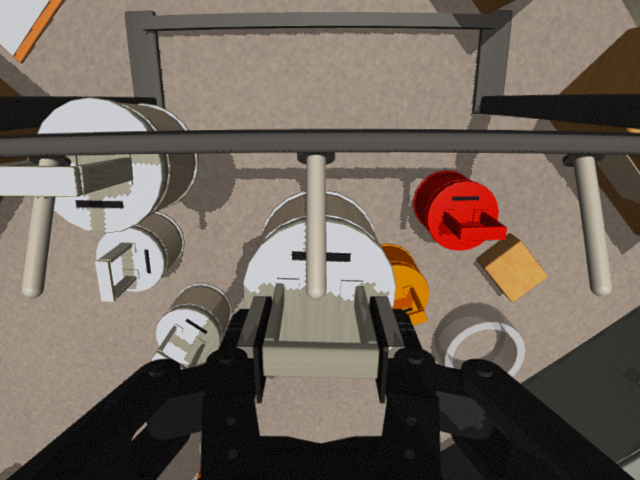

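step_arm:
  plan:
    - [[-1, 0.28, 0, -0.45, 0], [-1, 0.28, 0, -0.45, 0], [-1, 0.28, 0, -0.45, 0], [-1, 0.28, 0, -0.45, 0], [-1, 0.28, 0, -0.45, 0]]

```text
time_s: 27.7
tcp_pos: [0.6097, 0.272, 0.2839]
eef_rot: [1.729, 0.765, -1.729]
force: [-0.1, -0.3, -1.1]
grip_width: 0.039
```

step_arm:
  plan:
    - [[-1, 0.28, 0, -0.45, 0], [-1, 0.28, 0, -0.45, 0], [-1, 0.28, 0, -0.45, 0], [-1, 0.3, 0, -0.45, 0], [-1, 0.3, 0, -0.4, 0]]

```text
time_s: 28.2
tcp_pos: [0.6245, 0.2883, 0.2696]
eef_rot: [1.729, 0.765, -1.729]
force: [0.9, -0.3, -0.0]
grip_width: 0.0391
```

step_arm:
  plan:
    - [[-1, 0.2, 0, -0.3, 0], [-1, 0.2, 0, -0.1, 0], [-1, 0.2, 0, 0, 0], [-1, 0.1, 0, 0, 0], [-1, 0, 0, 0, 0]]

```text
time_s: 28.7
tcp_pos: [0.6272, 0.2911, 0.2637]
eef_rot: [1.73, 0.764, -1.727]
force: [0.2, 1.0, 1.2]
grip_width: 0.0393
```

```bash
python3 - <<'E'
from h import *
o,m=st()
d=o['tcp_pos'][:2]-ROOT['B']; print('h',d@U,'lat',d@np.array([U[1],-U[0]]),'dz',o['tcp_pos'][2]+.0152-.262-d@U*np.tan(np.pi/6))
E
```

```text
t 28.7 tcp [0.6272 0.2911 0.2637] yaw_y(deg) -42.29 F [0.19 1.   1.23] grip 0.0393 j [0.27 0.32 1.42 0.   1.39 1.01]
h 0.014194005161648038 lat -0.0012244497864718322 dz 0.008707356697372963
```

Force changed to upward: it rests on the hook. Release and rise.

step_arm:
  plan:
    - [[0, 0, 0, 0, 0], [0.3, 0, 0, 0, 0], [0.3, 0, 0, 0, 0], [0.3, 0, 0, 0, 0], [0.3, 0, 0, 0, 0]]

```text
time_s: 29.2
tcp_pos: [0.6269, 0.291, 0.2628]
eef_rot: [1.729, 0.765, -1.729]
force: [-0.3, 0.1, 0.8]
grip_width: 0.0558
```

step_arm:
  plan:
    - [[0.3, -0.6, 0, 0, 0], [0.3, -1.2, 0, 0, 0], [0.3, -1.8, 0, 0, 0], [0.3, -1.8, 0, 0, 0], [0.3, -1, 0, 0, 0]]

```text
time_s: 29.7
tcp_pos: [0.6277, 0.2912, 0.3303]
eef_rot: [1.732, 0.764, -1.725]
force: [0.0, 0.4, 0.4]
grip_width: 0.0554
```

```bash
python3 - <<'E'
from h import *
snap('wrist','w16.png')
plan((.37,.15,.31),-80,.3,4.5)
E
```

```text
t 29.75 tcp [0.6281 0.2914 0.3316] yaw_y(deg) -42.28 F [-0.4  -0.99  1.8 ] grip 0.0556 j [0.27 0.29 1.35 0.   1.5  1.01]
[[[0.3,0.22,-0.96,2.78,0.066],[0.3,0.22,-0.77,2.84,0.066],[0.3,0.22,-0.58,2.88,0.066],[0.3,0.22,-0.39,2.92,0.066],[0.3,0.22,-0.2,2.94,0.066]]]
[[[0.3,0.22,-0.01,2.94,0.066],[0.3,0.22,0.19,2.94,0.066],[0.3,0.22,0.38,2.92,0.066],[0.3,0.22,0.57,2.89,0.066],[0.3,0.22,0.76,2.84,0.066]]]
```

View pics/w16.png

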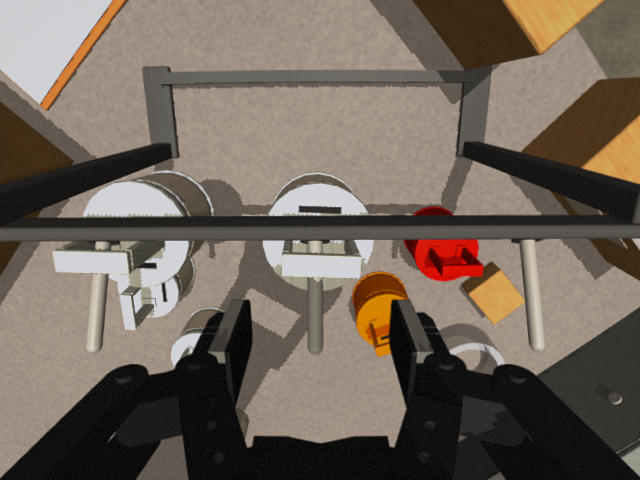

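step_arm:
  plan:
    - [[0.3, 0, -0.9, 2.8, 0.066], [0.3, 0, -0.7, 2.8, 0.066], [0.3, 0.2, -0.6, 2.9, 0.066], [0.3, 0.2, -0.4, 2.9, 0.066], [0.3, 0.2, -0.2, 2.9, 0.066]]

```text
time_s: 30.25
tcp_pos: [0.4979, 0.2194, 0.3205]
eef_rot: [1.941, 0.496, -1.942]
force: [-0.7, -0.8, 0.5]
grip_width: 0.0555
```

step_arm:
  plan:
    - [[0.3, 0.2, 0, 2.9, 0.066], [0.3, 0.3, 0.2, 2.9, 0.066], [0.3, 0.3, 0.4, 2.7, 0.066], [0.3, 0.3, 0.5, 2, 0.066], [0.3, 0.3, 0.3, 1, 0.066]]

```text
time_s: 30.75
tcp_pos: [0.3967, 0.1618, 0.3066]
eef_rot: [2.133, 0.181, -2.133]
force: [0.2, -0.6, -0.4]
grip_width: 0.0551
```

```bash
python3 - <<'E'
from h import *
st();snap('wrist','w17.png')
E
```

```text
t 30.75 tcp [0.3967 0.1618 0.3066] yaw_y(deg) -80.27 F [ 0.2  -0.57 -0.43] grip 0.0551 j [ 0.12 -0.36  2.02 -0.    1.48  1.52]
```

View pics/w17.png

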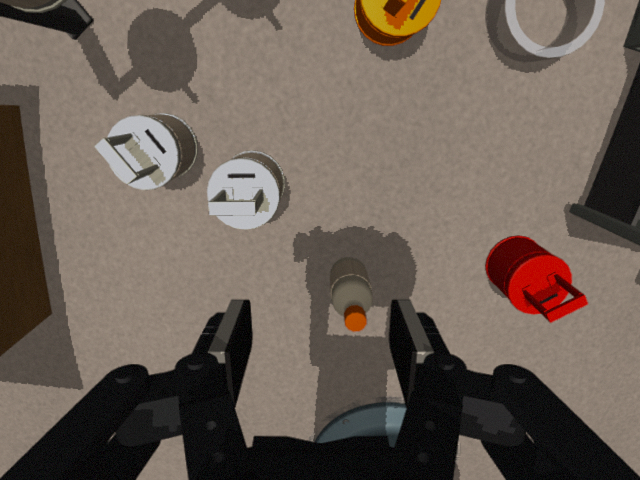

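```bash
python3 - <<'E'
from fit import *
i=pickle.load(open('pics/last_wrist.pkl','rb'))
for k,c in dict(T3=[(208,202),(256,203),(257,215),(208,216)],T4=[(95,148),(107,138),(140,180),(131,189)]).items():
    print(k,strap(c,scale=1,off=(0,0),info=i))
plan((.383,.234,.2),-80,.3,4.5)
E
```

```text
T3 (array([0.38203043, 0.23385191]), np.float32(100.779724), [42, 12])
T4 (array([0.40475768, 0.33147317]), np.float32(46.202763), [14, 43])
t 30.8 tcp [0.3961 0.1615 0.3061] yaw_y(deg) -80.37 F [-0.22  0.09 -0.01] grip 0.0553 j [ 0.12 -0.36  2.02 -0.    1.48  1.52]
[[[0.3,2.12,-1.47,0.02,-0.001],[0.3,2.12,-1.47,0.01,-0.001],[0.3,2.12,-1.47,0.01,-0.001],[0.3,2.12,-1.47,0.01,-0.001],[0.3,2.12,-1.47,0.01,-0.001]]]
```

step_arm:
  plan:
    - [[0.3, 2.1, -1.5, 0, 0], [0.3, 2.1, -1.5, 0, 0], [0.3, 2.1, -1.5, 0, 0], [0.3, 2.1, -1.5, 0, 0], [0.3, 2.1, -1.3, 0, 0]]

```text
time_s: 31.3
tcp_pos: [0.3855, 0.2351, 0.2011]
eef_rot: [2.131, 0.186, -2.13]
force: [0.1, 0.5, 0.1]
grip_width: 0.0554
```

step_arm:
  plan:
    - [[0.35, 2, 0, 0, 0], [0.35, 2, 0, 0, 0], [0.35, 1.5, 0, 0, 0], [0.35, 0.5, 0, 0, 0], [0.35, 0, 0, 0, 0]]

```text
time_s: 31.8
tcp_pos: [0.3852, 0.2342, 0.1413]
eef_rot: [2.129, 0.185, -2.132]
force: [-0.5, 1.0, 0.3]
grip_width: 0.0576
```

```bash
python3 - <<'E'
from h import *
plan((.383,.234,.095),-79.5,.3,4.5)
E
```

```text
t 31.8 tcp [0.3852 0.2342 0.1413] yaw_y(deg) -80.07 F [-0.5   1.01  0.31] grip 0.0576 j [ 0.29 -0.11  2.13  0.    1.12  1.69]
[[[0.3,0.93,0.0,0.04,-0.002],[0.3,0.93,0.0,0.04,-0.002],[0.3,0.93,0.0,0.04,-0.002],[0.3,0.93,0.0,0.04,-0.002],[0.3,0.93,0.0,0.04,-0.002]]]
```

step_arm:
  plan:
    - [[0.35, 1.2, 0, 0.1, 0], [0.35, 1.3, 0, 0.1, 0], [0.35, 1.2, 0, 0, 0], [0.35, 0.6, 0, 0, 0], [0.35, 0.3, 0, 0, 0]]

```text
time_s: 32.3
tcp_pos: [0.3829, 0.2337, 0.0948]
eef_rot: [2.129, 0.184, -2.133]
force: [0.5, -0.0, -0.3]
grip_width: 0.0575
```

step_arm:
  plan:
    - [[-1, 0, 0, 0, 0], [-1, 0, 0, 0, 0], [-1, 0, 0, 0, 0], [-1, 0, 0, 0, 0], [-1, 0, 0, 0, 0]]

```text
time_s: 32.8
tcp_pos: [0.3835, 0.2342, 0.096]
eef_rot: [2.132, 0.185, -2.131]
force: [-1.7, 4.5, -2.4]
grip_width: 0.0389
```

step_arm:
  plan:
    - [[-1, -0.5, 0, 0, 0], [-1, -1.5, 0, 0, 0], [-1, -2, 0, 0, 0], [-1, -1, 0, 0, 0], [-1, 0, 0, 0, 0]]

```text
time_s: 33.3
tcp_pos: [0.3842, 0.2339, 0.147]
eef_rot: [2.134, 0.185, -2.128]
force: [0.2, 0.1, -8.1]
grip_width: 0.0388
```

```bash
python3 - <<'E'
from h import *
st();snap('wrist','w18.png')
print(manip.get_obs()['force'])
E
```

```text
t 33.3 tcp [0.3842 0.2339 0.147 ] yaw_y(deg) -80.09 F [ 0.21  0.14 -8.07] grip 0.0388 j [ 0.29 -0.13  2.13 -0.    1.13  1.69]
[-0.25155115 -0.06264861 -7.45151337]
```

View pics/w18.png

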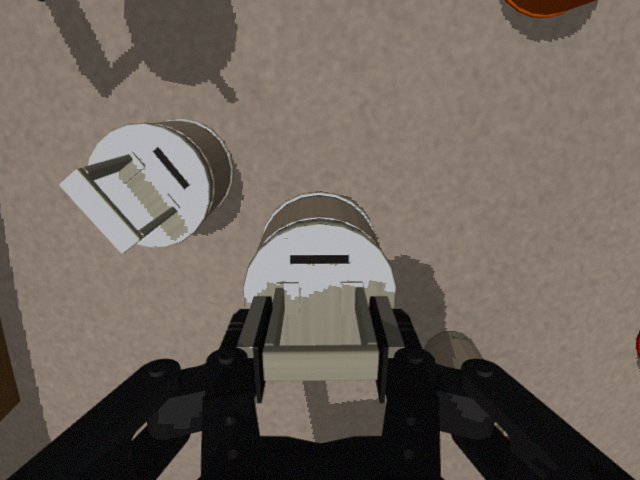

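step_arm:
  plan:
    - [[-1, -2, 0, 0, 0], [-1, -3.5, 0, 0, 0], [-1, -4, 0, 0, 0], [-1, -3.5, 0, 0, 0], [-1, -2.2, 0, 0, 0]]

```text
time_s: 33.85
tcp_pos: [0.3838, 0.2338, 0.2994]
eef_rot: [2.133, 0.184, -2.129]
force: [0.0, -0.3, -7.6]
grip_width: 0.0389
```

```bash
python3 - <<'E'
from h import *
plan((.487,-.315,.3),-80,-1,3.8)
E
```

```text
t 33.85 tcp [0.3838 0.2338 0.2994] yaw_y(deg) -80.1 F [ 0.04 -0.28 -7.56] grip 0.0389 j [ 0.29 -0.3   1.98 -0.    1.45  1.69]
[[[-1.0,0.0,3.72,-0.05,0.0],[-1.0,0.0,3.72,-0.05,0.0],[-1.0,0.0,3.72,-0.05,0.0],[-1.0,0.0,3.72,-0.05,0.0],[-1.0,0.0,3.72,-0.05,0.0]]]
[[[-1.0,0.0,3.72,-0.05,0.0],[-1.0,0.0,3.72,-0.05,0.0],[-1.0,0.0,3.72,-0.05,0.0],[-1.0,0.0,3.72,-0.05,0.0],[-1.0,0.0,3.72,-0.04,0.0]]]
[[[-1.0,0.0,3.72,-0.04,0.0],[-1.0,0.0,3.72,-0.04,0.0],[-1.0,0.0,3.72,-0.04,0.0],[-1.0,0.0,3.72,-0.04,0.0],[-1.0,0.0,3.72,-0.04,0.0]]]
```

step_arm:
  plan:
    - [[-1, 0, 2, 0, 0], [-1, 0, 3.5, -0.1, 0], [-1, 0, 4.2, -0.1, 0], [-1, 0, 4.2, -0.1, 0], [-1, 0, 4.2, -0.1, 0]]

```text
time_s: 34.35
tcp_pos: [0.4178, 0.0548, 0.2959]
eef_rot: [2.128, 0.185, -2.134]
force: [1.3, -0.6, -8.0]
grip_width: 0.0388
```

step_arm:
  plan:
    - [[-1, 0, 4.2, 0, 0], [-1, 0, 4.2, 0, 0], [-1, 0, 4.2, -0.1, 0], [-1, 0, 4.2, 0, 0], [-1, 0, 4.2, -0.1, 0]]

```text
time_s: 34.85
tcp_pos: [0.4558, -0.1518, 0.2958]
eef_rot: [2.129, 0.186, -2.135]
force: [1.2, 1.5, -6.8]
grip_width: 0.039
```

step_arm:
  plan:
    - [[-1, 0, 4.2, 0, 0], [-1, 0, 4.2, 0, 0], [-1, 0, 4, -0.1, 0], [-1, 0, 3, 0, 0], [-1, 0, 1.2, 0, 0]]

```text
time_s: 35.35
tcp_pos: [0.4854, -0.316, 0.2952]
eef_rot: [2.13, 0.184, -2.137]
force: [-0.5, 0.3, -7.7]
grip_width: 0.039
```

```bash
python3 - <<'E'
from h import *
plan((.487,-.315,.118),-80,-1,3.8)
snap('wrist','w19.png')
E
```

```text
t 35.35 tcp [ 0.4854 -0.316   0.2952] yaw_y(deg) -80.25 F [-0.46  0.25 -7.69] grip 0.039 j [-0.77  0.04  1.69 -0.    1.42  0.63]
[[[-1.0,3.54,-0.01,-0.04,-0.001],[-1.0,3.54,-0.01,-0.04,-0.001],[-1.0,3.54,-0.01,-0.04,-0.001],[-1.0,3.54,-0.01,-0.04,-0.001],[-1.0,3.54,-0.01,-0.04,-0.001]]]
```

View pics/w19.png

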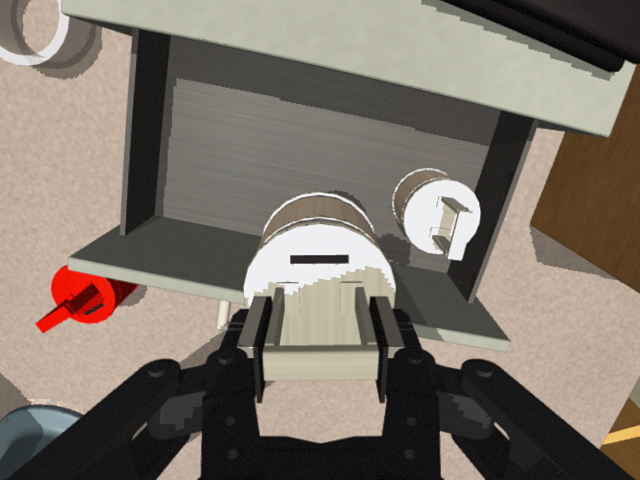

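step_arm:
  plan:
    - [[-1, 2, 0, 0, 0], [-1, 3, 0, 0, 0], [-1, 3, 0, 0, 0], [-1, 3, 0, 0, 0], [-1, 2.5, 0, 0, 0]]

```text
time_s: 35.9
tcp_pos: [0.485, -0.3116, 0.1596]
eef_rot: [2.129, 0.19, -2.136]
force: [0.5, 0.1, -7.6]
grip_width: 0.0395
```

step_arm:
  plan:
    - [[-1, 1.5, 0, 0, 0], [-1, 1, 0, 0, 0], [-1, 0.7, 0, 0, 0], [-1, 0.5, 0, 0, 0], [-1, 0.3, 0, 0, 0]]

```text
time_s: 36.4
tcp_pos: [0.4866, -0.314, 0.1235]
eef_rot: [2.132, 0.183, -2.13]
force: [0.3, -0.0, -6.7]
grip_width: 0.0388
```

step_arm:
  plan:
    - [[-1, 0.2, 0, 0, 0], [-1, 0.2, 0, 0, 0], [-1, 0.1, 0, 0, 0], [-1, 0, 0, 0, 0], [-1, 0, 0, 0, 0]]

```text
time_s: 36.9
tcp_pos: [0.4863, -0.3137, 0.1181]
eef_rot: [2.131, 0.184, -2.131]
force: [0.2, -0.6, -8.5]
grip_width: 0.0391
```

step_arm:
  plan:
    - [[-1, 0.1, 0, 0, 0], [-1, 0.1, 0, 0, 0], [-1, 0, 0, 0, 0], [-1, 0, 0, 0, 0], [-1, 0, 0, 0, 0]]

```text
time_s: 37.4
tcp_pos: [0.4863, -0.3137, 0.1161]
eef_rot: [2.131, 0.184, -2.131]
force: [0.5, 1.2, -6.4]
grip_width: 0.0389
```

step_arm:
  plan:
    - [[-1, 0.1, 0, 0, 0], [-1, 0, 0, 0, 0], [0, 0, 0, 0, 0], [0.35, 0, 0, 0, 0], [0.35, 0, 0, 0, 0]]

```text
time_s: 37.9
tcp_pos: [0.4867, -0.3143, 0.1156]
eef_rot: [2.132, 0.183, -2.129]
force: [-0.7, -0.6, -0.1]
grip_width: 0.0575
```

step_arm:
  plan:
    - [[0.35, -0.5, 0, 0, 0], [0.35, -3, 0, 0, 0], [0.35, -4.5, 0, 0, 0], [0.35, -4.5, 0, 0, 0], [0.35, -4.5, 0, 0, 0]]

```text
time_s: 38.4
tcp_pos: [0.4861, -0.3136, 0.2873]
eef_rot: [2.131, 0.184, -2.13]
force: [0.7, -1.1, -0.2]
grip_width: 0.0576
```

```bash
python3 - <<'E'
from h import *
plan((.42,.25,.3),-132.9,.35,4.8)
snap('wrist','w20.png')
E
```

```text
t 38.4 tcp [ 0.4861 -0.3136  0.2873] yaw_y(deg) -80.1 F [ 0.73 -1.13 -0.19] grip 0.0576 j [-0.77  0.04  1.7  -0.    1.4   0.63]
[[[0.35,-0.08,-3.78,-0.21,0.061],[0.35,-0.08,-3.78,0.02,0.061],[0.35,-0.08,-3.77,0.25,0.061],[0.35,-0.08,-3.75,0.48,0.061],[0.35,-0.08,-3.72,0.71,0.061]]]
[[[0.35,-0.08,-3.66,0.94,0.061],[0.35,-0.08,-3.6,1.16,0.061],[0.35,-0.08,-3.52,1.38,0.061],[0.35,-0.08,-3.43,1.6,0.061],[0.35,-0.08,-3.33,1.8,0.061]]]
[[[0.35,-0.08,-3.21,2.0,0.061],[0.35,-0.08,-3.08,2.2,0.061],[0.35,-0.08,-2.94,2.38,0.061],[0.35,-0.08,-2.79,2.56,0.061],[0.35,-0.08,-2.62,2.72,0.061]]]
```

View pics/w20.png

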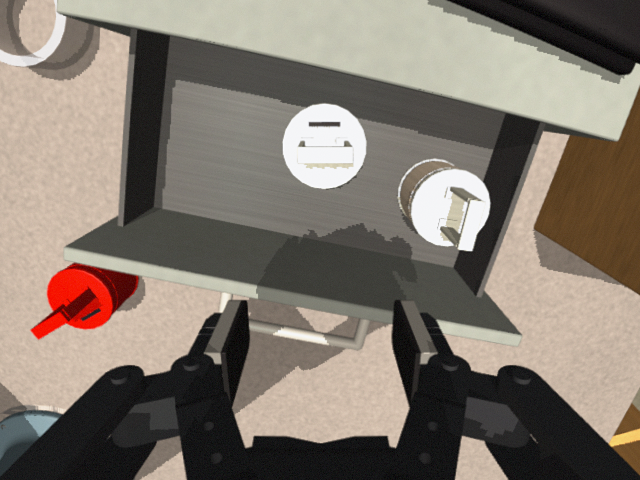

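```bash
python3 - <<'E'
from h import *
import h
_r=h.math.ceil
o,m=st(); p=np.array(o['tcp_pos']); d=(np.array([.455,.27,.3])-p)*100; psi=math.radians(-80.1); dp=math.radians(126.6); n=20
for k in range(n):
    a=psi+dp*k/n; e=d/n
    print([.35,round(-e[2],1),round(e[0]*math.cos(a)+e[1]*math.sin(a),1),round(e[0]*math.sin(a)-e[1]*math.cos(a),1),round(-dp/n,3)])
E
```

```text
t 38.45 tcp [ 0.4888 -0.3161  0.2969] yaw_y(deg) -80.09 F [ 1.4  -1.27  6.63] grip 0.0576 j [-0.77  0.04  1.69 -0.    1.4   0.63]
[0.35, np.float64(-0.0), np.float64(-2.9), np.float64(-0.3), -0.11]
[0.35, np.float64(-0.0), np.float64(-2.9), np.float64(-0.7), -0.11]
[0.35, np.float64(-0.0), np.float64(-2.8), np.float64(-1.0), -0.11]
[0.35, np.float64(-0.0), np.float64(-2.6), np.float64(-1.3), -0.11]
[0.35, np.float64(-0.0), np.float64(-2.5), np.float64(-1.6), -0.11]
[0.35, np.float64(-0.0), np.float64(-2.3), np.float64(-1.8), -0.11]
[0.35, np.float64(-0.0), np.float64(-2.1), np.float64(-2.1), -0.11]
[0.35, np.float64(-0.0), np.float64(-1.9), np.float64(-2.3), -0.11]
[0.35, np.float64(-0.0), np.float64(-1.6), np.float64(-2.5), -0.11]
[0.35, np.float64(-0.0), np.float64(-1.3), np.float64(-2.6), -0.11]
[0.35, np.float64(-0.0), np.float64(-1.0), np.float64(-2.8), -0.11]
[0.35, np.float64(-0.0), np.float64(-0.7), np.float64(-2.9), -0.11]
[0.35, np.float64(-0.0), np.float64(-0.4), np.float64(-2.9), -0.11]
[0.35, np.float64(-0.0), np.float64(-0.1), np.float64(-2.9), -0.11]
[0.35, np.float64(-0.0), np.float64(0.3), np.float64(-2.9), -0.11]
[0.35, np.float64(-0.0), np.float64(0.6), np.float64(-2.9), -0.11]
[0.35, np.float64(-0.0), np.float64(0.9), np.float64(-2.8), -0.11]
[0.35, np.float64(-0.0), np.float64(1.2), np.float64(-2.7), -0.11]
[0.35, np.float64(-0.0), np.float64(1.5), np.float64(-2.5), -0.11]
[0.35, np.float64(-0.0), np.float64(1.8), np.float64(-2.3), -0.11]
```

step_arm:
  plan:
    - [[0.35, 0, -2.9, -0.3, -0.11], [0.35, 0, -2.9, -0.7, -0.11], [0.35, 0, -2.8, -1, -0.11], [0.35, 0, -2.6, -1.3, -0.11], [0.35, 0, -2.5, -1.6, -0.11]]

```text
time_s: 38.95
tcp_pos: [0.4788, -0.1654, 0.2853]
eef_rot: [1.798, 0.683, -1.797]
force: [0.6, 0.3, -0.1]
grip_width: 0.0579
```

step_arm:
  plan:
    - [[0.35, 0, -2.3, -1.8, -0.11], [0.35, 0, -2.1, -2.1, -0.11], [0.35, 0, -1.9, -2.3, -0.11], [0.35, 0, -1.6, -2.5, -0.11], [0.35, 0, -1.3, -2.6, -0.11]]

```text
time_s: 39.45
tcp_pos: [0.4707, -0.018, 0.2853]
eef_rot: [1.423, 1.055, -1.421]
force: [-0.6, 0.2, -0.3]
grip_width: 0.0574
```

step_arm:
  plan:
    - [[0.35, 0, -1, -2.8, -0.11], [0.35, 0, -0.7, -2.9, -0.11], [0.35, 0, -0.4, -2.9, -0.11], [0.35, 0, -0.1, -2.9, -0.11], [0.35, 0, 0.3, -2.9, -0.11]]

```text
time_s: 39.95
tcp_pos: [0.4631, 0.1289, 0.2854]
eef_rot: [1.019, 1.318, -1.017]
force: [1.4, 0.5, -0.6]
grip_width: 0.058
```

step_arm:
  plan:
    - [[0.35, 0, 0.6, -2.9, -0.11], [0.35, 0, 0.9, -2.8, -0.11], [0.35, 0, 1.2, -2.7, -0.11], [0.35, 0, 1.5, -2.5, -0.11], [0.35, 0, 1.2, -1.6, -0.11]]

```text
time_s: 40.45
tcp_pos: [0.4563, 0.267, 0.2853]
eef_rot: [0.597, 1.486, -0.596]
force: [0.3, -0.2, 0.4]
grip_width: 0.0575
```

```bash
python3 - <<'E'
from h import *
st()
snap('wrist','w21.png')
E
```

```text
t 40.45 tcp [0.4563 0.267  0.2853] yaw_y(deg) 46.28 F [ 0.34 -0.17  0.39] grip 0.0575 j [ 0.31 -0.08  1.82  0.    1.4  -0.49]
```

View pics/w21.png

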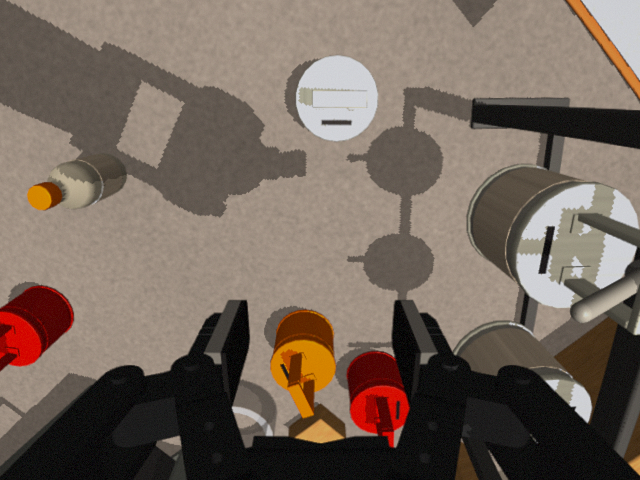

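```bash
python3 - <<'E'
from fit import *
i=pickle.load(open('pics/last_wrist.pkl','rb'))
print(strap([(313,90),(367,92),(368,108),(313,106)],scale=1,info=i))
plan((.4065,.333,.2),46.5,.35,4.5)
E
```

```text
(array([0.40691511, 0.33520218]), np.float32(44.330017), [11, 40])
t 40.5 tcp [0.4561 0.2687 0.2853] yaw_y(deg) 46.54 F [-1.51  0.81  0.07] grip 0.0577 j [ 0.32 -0.08  1.82  0.    1.4  -0.5 ]
[[[0.35,1.71,0.25,-1.6,0.0],[0.35,1.71,0.25,-1.6,0.0],[0.35,1.71,0.25,-1.6,0.0],[0.35,1.71,0.25,-1.6,0.0],[0.35,1.71,0.25,-1.6,0.0]]]
```

step_arm:
  plan:
    - [[0.35, 1.7, 0.3, -1.6, 0], [0.35, 1.7, 0.3, -1.6, 0], [0.35, 1.7, 0.2, -1.6, 0], [0.35, 1.7, 0.2, -1.6, 0], [0.35, 1.7, 0.2, -1.5, 0]]

```text
time_s: 41.0
tcp_pos: [0.4079, 0.3291, 0.1996]
eef_rot: [0.603, 1.485, -0.602]
force: [0.5, 0.3, 0.2]
grip_width: 0.0574
```

step_arm:
  plan:
    - [[0.35, 2, 0, 0, 0], [0.35, 2, 0, 0, 0], [0.35, 1.5, 0, 0, 0], [0.35, 0.5, 0, 0, 0], [0.35, 0, 0, 0, 0]]

```text
time_s: 41.5
tcp_pos: [0.408, 0.3285, 0.1395]
eef_rot: [0.601, 1.486, -0.602]
force: [-0.1, -0.5, -0.1]
grip_width: 0.0577
```

```bash
python3 - <<'E'
from h import *
plan((.4067,.334,.095),45.5,.3,4.5)
E
```

```text
t 41.5 tcp [0.408  0.3285 0.1395] yaw_y(deg) 45.91 F [-0.15 -0.53 -0.11] grip 0.0577 j [ 0.46  0.07  1.95 -0.    1.12 -0.34]
[[[0.3,0.89,0.06,-0.09,0.001],[0.3,0.89,0.06,-0.09,0.001],[0.3,0.89,0.06,-0.09,0.001],[0.3,0.89,0.06,-0.1,0.001],[0.3,0.89,0.06,-0.1,0.001]]]
```

step_arm:
  plan:
    - [[0.35, 1.2, 0.1, -0.2, 0], [0.35, 1.2, 0.1, -0.2, 0], [0.35, 1.1, 0.1, 0, 0], [0.35, 0.6, 0, 0, 0], [0.35, 0.3, 0, 0, 0]]

```text
time_s: 42.0
tcp_pos: [0.4067, 0.3335, 0.0947]
eef_rot: [0.6, 1.487, -0.602]
force: [-0.2, 0.3, -0.3]
grip_width: 0.0578
```

step_arm:
  plan:
    - [[-1, 0, 0, 0, 0], [-1, 0, 0, 0, 0], [-1, 0, 0, 0, 0], [-1, 0, 0, 0, 0], [-1, 0, 0, 0, 0]]

```text
time_s: 42.5
tcp_pos: [0.4072, 0.3337, 0.0959]
eef_rot: [0.601, 1.486, -0.601]
force: [-1.2, -1.4, -1.1]
grip_width: 0.039
```

step_arm:
  plan:
    - [[-1, -0.5, 0, 0, 0], [-1, -1.5, 0, 0, 0], [-1, -2, 0, 0, 0], [-1, -1, 0, 0, 0], [-1, 0, 0, 0, 0]]

```text
time_s: 43.0
tcp_pos: [0.4085, 0.3345, 0.1483]
eef_rot: [0.604, 1.483, -0.598]
force: [0.1, 1.5, -6.5]
grip_width: 0.0388
```

```bash
python3 - <<'E'
from h import *
st();snap('wrist','w22.png')
print(manip.get_obs()['force'])
E
```

```text
t 43.0 tcp [0.4085 0.3345 0.1483] yaw_y(deg) 45.96 F [ 0.12  1.46 -6.5 ] grip 0.0388 j [ 0.47  0.07  1.94  0.    1.13 -0.33]
[-1.23167934  0.03135003 -7.30008758]
```

View pics/w22.png

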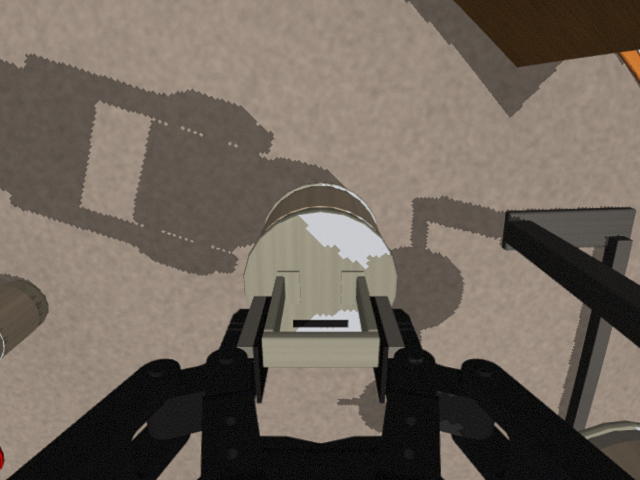

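step_arm:
  plan:
    - [[-1, -2, 0, 0, 0], [-1, -3.5, 0, 0, 0], [-1, -4, 0, 0, 0], [-1, -3.5, 0, 0, 0], [-1, -2.2, 0, 0, 0]]

```text
time_s: 43.55
tcp_pos: [0.4075, 0.334, 0.3]
eef_rot: [0.602, 1.484, -0.6]
force: [0.6, 0.3, -6.2]
grip_width: 0.0386
```

```bash
python3 - <<'E'
from h import *
plan((.488,-.203,.3),46,-1,3.8)
E
```

```text
t 43.55 tcp [0.4075 0.334  0.3   ] yaw_y(deg) 45.95 F [ 0.6   0.33 -6.2 ] grip 0.0386 j [ 0.47 -0.09  1.81  0.    1.42 -0.33]
[[[-1.0,0.0,-2.2,2.87,0.0],[-1.0,0.0,-2.2,2.87,0.0],[-1.0,0.0,-2.2,2.87,0.0],[-1.0,0.0,-2.2,2.87,0.0],[-1.0,0.0,-2.2,2.87,0.0]]]
[[[-1.0,0.0,-2.2,2.87,0.0],[-1.0,0.0,-2.2,2.87,0.0],[-1.0,0.0,-2.2,2.87,0.0],[-1.0,0.0,-2.2,2.87,0.0],[-1.0,0.0,-2.2,2.87,0.0]]]
[[[-1.0,0.0,-2.2,2.87,0.0],[-1.0,0.0,-2.2,2.87,0.0],[-1.0,0.0,-2.2,2.87,0.0],[-1.0,0.0,-2.2,2.87,0.0],[-1.0,0.0,-2.2,2.87,0.0]]]
```

step_arm:
  plan:
    - [[-1, 0, -1.2, 1.6, 0], [-1, 0, -2.1, 2.8, 0], [-1, 0, -2.5, 3.2, 0], [-1, 0, -2.5, 3.2, 0], [-1, 0, -2.5, 3.2, 0]]

```text
time_s: 44.05
tcp_pos: [0.432, 0.1574, 0.2964]
eef_rot: [0.6, 1.488, -0.602]
force: [0.8, -0.5, -6.9]
grip_width: 0.0389
```

step_arm:
  plan:
    - [[-1, 0, -2.5, 3.2, 0], [-1, 0, -2.5, 3.2, 0], [-1, 0, -2.5, 3.2, 0], [-1, 0, -2.4, 3.2, 0], [-1, 0, -2.4, 3.2, 0]]

```text
time_s: 44.55
tcp_pos: [0.4616, -0.0422, 0.2965]
eef_rot: [0.602, 1.488, -0.601]
force: [0.4, 0.0, -6.7]
grip_width: 0.0391
```

step_arm:
  plan:
    - [[-1, 0, -2.4, 3.2, 0], [-1, 0, -2.4, 3.2, 0], [-1, 0, -2.2, 3, 0], [-1, 0, -1.7, 2.1, 0], [-1, 0, -1.2, 1.2, 0]]

```text
time_s: 45.05
tcp_pos: [0.4842, -0.2019, 0.2963]
eef_rot: [0.603, 1.488, -0.602]
force: [0.3, 0.7, -6.7]
grip_width: 0.039
```

```bash
python3 - <<'E'
from h import *
plan((.488,-.203,.118),46,-1,3.8)
snap('wrist','w23.png')
E
```

```text
t 45.05 tcp [ 0.4842 -0.2019  0.2963] yaw_y(deg) 45.85 F [ 0.29  0.72 -6.69] grip 0.039 j [-0.61 -0.09  1.82 -0.    1.42 -1.41]
[[[-1.0,3.57,0.04,0.07,-0.001],[-1.0,3.57,0.04,0.07,-0.001],[-1.0,3.57,0.04,0.07,-0.001],[-1.0,3.57,0.04,0.07,-0.001],[-1.0,3.57,0.04,0.07,-0.001]]]
```

View pics/w23.png

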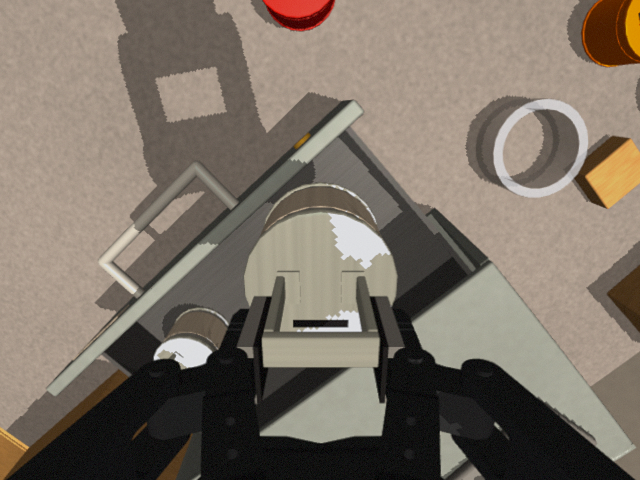

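step_arm:
  plan:
    - [[-1, 2, 0, 0, 0], [-1, 3, 0.1, 0.1, 0], [-1, 3, 0, 0, 0], [-1, 3, 0, 0, 0], [-1, 2.5, 0, 0, 0]]

```text
time_s: 45.6
tcp_pos: [0.4851, -0.1988, 0.1603]
eef_rot: [0.602, 1.489, -0.6]
force: [-0.3, 0.1, -7.1]
grip_width: 0.0387
```

step_arm:
  plan:
    - [[-1, 1.5, 0, 0, 0], [-1, 1, 0, 0, 0], [-1, 0.7, 0, 0, 0], [-1, 0.5, 0, 0, 0], [-1, 0.3, 0, 0, 0]]

```text
time_s: 46.1
tcp_pos: [0.4866, -0.2005, 0.1234]
eef_rot: [0.601, 1.485, -0.601]
force: [-0.1, -0.6, -7.0]
grip_width: 0.0392
```

step_arm:
  plan:
    - [[-1, 0.3, 0, 0, 0], [-1, 0.2, 0, 0, 0], [-1, 0.1, 0, 0, 0], [-1, 0.1, 0, 0, 0], [-1, 0, 0, 0, 0]]

```text
time_s: 46.6
tcp_pos: [0.4862, -0.2003, 0.116]
eef_rot: [0.601, 1.486, -0.601]
force: [-0.1, 0.4, -7.0]
grip_width: 0.0388
```

step_arm:
  plan:
    - [[-1, 0.1, 0, 0, 0], [-1, 0, 0, 0, 0], [0, 0, 0, 0, 0], [0.35, 0, 0, 0, 0], [0.35, 0, 0, 0, 0]]

```text
time_s: 47.1
tcp_pos: [0.4866, -0.2007, 0.1155]
eef_rot: [0.601, 1.484, -0.601]
force: [0.2, -0.2, -0.7]
grip_width: 0.0579
```

step_arm:
  plan:
    - [[0.35, -0.5, 0, 0, 0], [0.35, -3, 0, 0, 0], [0.35, -4.5, 0, 0, 0], [0.35, -4.5, 0, 0, 0], [0.35, -3.5, 0, 0, 0]]

```text
time_s: 47.6
tcp_pos: [0.4866, -0.2006, 0.2786]
eef_rot: [0.6, 1.482, -0.601]
force: [0.6, -0.2, -0.6]
grip_width: 0.0577
```

```bash
python3 - <<'E'
from h import *
plan((.358,-.308,.27),-1.7,-.15,3.8)
snap('wrist','w24.png'); snap('top','t24.png')
E
```

```text
t 47.6 tcp [ 0.4866 -0.2006  0.2786] yaw_y(deg) 45.95 F [ 0.63 -0.18 -0.58] grip 0.0577 j [-0.61 -0.08  1.84 -0.    1.38 -1.41]
[[[-0.15,0.09,-1.67,-0.18,0.083],[-0.15,0.09,-1.68,-0.04,0.083],[-0.15,0.09,-1.67,0.1,0.083],[-0.15,0.09,-1.66,0.24,0.083],[-0.15,0.09,-1.63,0.38,0.083]]]
[[[-0.15,0.09,-1.6,0.51,0.083],[-0.15,0.09,-1.55,0.64,0.083],[-0.15,0.09,-1.49,0.77,0.083],[-0.15,0.09,-1.42,0.89,0.083],[-0.15,0.09,-1.34,1.0,0.083]]]
```

View pics/w24.png

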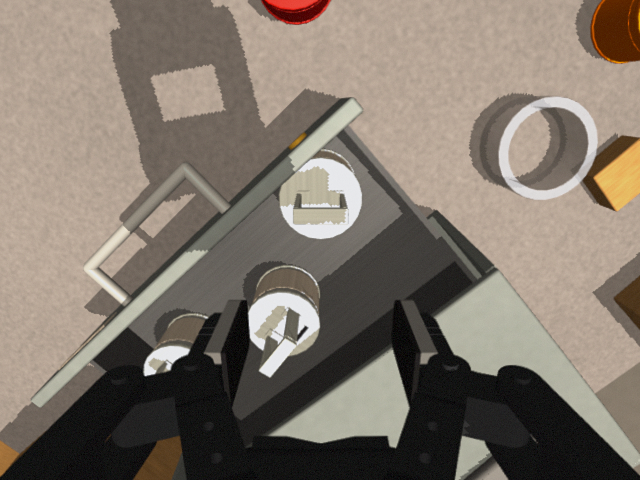

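View pics/t24.png

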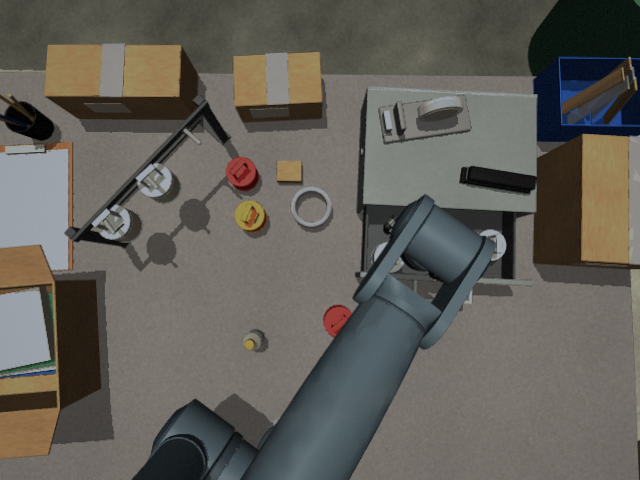

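step_arm:
  plan:
    - [[0, 0, -1.7, -0.2, 0.083], [0, 0, -1.7, 0, 0.083], [0, 0, -1.7, 0.1, 0.083], [0, 0, -1.7, 0.2, 0.083], [0, 0, -1.6, 0.4, 0.083]]

```text
time_s: 48.2
tcp_pos: [0.4203, -0.2548, 0.2743]
eef_rot: [0.922, 1.368, -0.922]
force: [0.1, -1.1, 0.4]
grip_width: 0.0424
```

step_arm:
  plan:
    - [[-0.15, 0, -1.6, 0.5, 0.083], [-0.15, 0, -1.5, 0.6, 0.083], [-0.15, 0, -1.5, 0.8, 0.083], [-0.15, 0, -1.4, 0.9, 0.083], [-0.15, 0, -1.3, 1, 0.083]]

```text
time_s: 48.7
tcp_pos: [0.357, -0.3083, 0.2743]
eef_rot: [1.233, 1.195, -1.232]
force: [-0.3, -0.1, -0.3]
grip_width: 0.0364
```

```bash
python3 - <<'E'
from h import *
st()
snap('wrist','w25.png')
E
```

```text
t 48.7 tcp [ 0.357  -0.3083  0.2743] yaw_y(deg) -1.8 F [-0.26 -0.1  -0.35] grip 0.0364 j [-0.95 -0.22  1.96 -0.    1.39 -0.92]
```

View pics/w25.png

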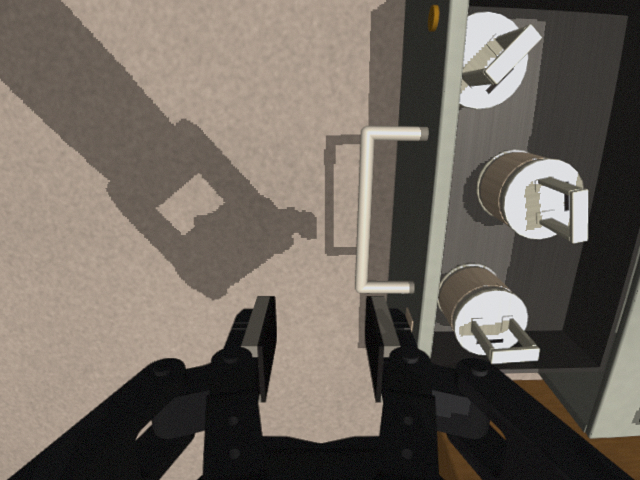

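```bash
python3 - <<'E'
from h import *
a=onz('wrist',368,133,0.122);b=onz('wrist',362,287,0.122);print(a,b)
print(proj('wrist',np.array([.358,-.308,.12])))
E
```

```text
[ 0.39254242 -0.24987504  0.122     ] [ 0.38797227 -0.36899157  0.122     ]
[321.63114863 213.75984864]
```

step_arm:
  plan:
    - [[-0.15, 0, 0.6, 0.2, 0], [-0.15, 0, 0.8, 0, 0], [-0.15, 0, 0.8, 0, 0], [-0.15, 0, 0.6, 0, 0], [-0.15, 0, 0.3, 0, 0]]

```text
time_s: 49.25
tcp_pos: [0.3897, -0.3106, 0.2748]
eef_rot: [1.229, 1.197, -1.228]
force: [0.2, 0.7, -0.2]
grip_width: 0.0364
```

```bash
python3 - <<'E'
from h import *
st()
snap('wrist','w26.png')
E
```

```text
t 49.25 tcp [ 0.3897 -0.3106  0.2748] yaw_y(deg) -1.5 F [ 0.16  0.67 -0.25] grip 0.0364 j [-0.9  -0.15  1.9   0.    1.38 -0.87]
```

View pics/w26.png

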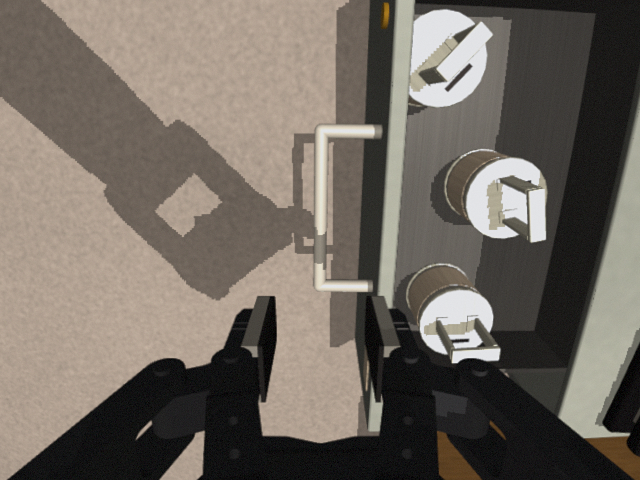

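step_arm:
  plan:
    - [[-0.15, 2, 0, 0, 0], [-0.15, 3, 0, 0, 0], [-0.15, 2.5, 0, 0, 0], [-0.15, 1.5, 0, 0, 0], [-0.15, 1, 0, 0, 0]]

```text
time_s: 49.8
tcp_pos: [0.3883, -0.3103, 0.1734]
eef_rot: [1.23, 1.198, -1.23]
force: [0.4, 0.1, 0.4]
grip_width: 0.0362
```

step_arm:
  plan:
    - [[-0.15, 1, 0, 0, 0], [-0.15, 1, 0, 0, 0], [-0.15, 1, 0, 0, 0], [-0.15, 1, 0, 0, 0], [-0.15, 1, 0, 0, 0]]

```text
time_s: 50.3
tcp_pos: [0.3887, -0.3111, 0.1243]
eef_rot: [1.23, 1.195, -1.23]
force: [-0.9, -0.4, 0.7]
grip_width: 0.0365
```

step_arm:
  plan:
    - [[-0.15, 0.5, 0, 0, 0], [-0.15, 0.4, 0, 0, 0], [-1, 0, 0, 0, 0], [-1, 0, 0, 0, 0], [-1, 0, 0, 0, 0]]

```text
time_s: 50.8
tcp_pos: [0.389, -0.3112, 0.1163]
eef_rot: [1.23, 1.195, -1.23]
force: [0.8, 0.9, 1.2]
grip_width: 0.0079
```

step_arm:
  plan:
    - [[-1, 0, 0, 0, 0], [-1, 0, 0.3, 0, 0], [-1, 0, 0.6, 0, 0], [-1, 0, 0.9, 0, 0], [-1, 0, 1, 0, 0]]

```text
time_s: 51.3
tcp_pos: [0.4173, -0.3123, 0.1162]
eef_rot: [1.229, 1.195, -1.23]
force: [-3.0, -1.6, 3.9]
grip_width: 0.0076
```

step_arm:
  plan:
    - [[-1, 0, 1, 0, 0], [-1, 0, 1, 0, 0], [-1, 0, 1, 0, 0], [-1, 0, 1, 0, 0], [-1, 0, 1, 0, 0]]

```text
time_s: 51.8
tcp_pos: [0.4677, -0.3143, 0.1163]
eef_rot: [1.228, 1.194, -1.23]
force: [-2.9, -6.1, 3.0]
grip_width: 0.0079
```

step_arm:
  plan:
    - [[-1, 0, 1, 0, 0], [-1, 0, 1, 0, 0], [-1, 0, 0.9, 0, 0], [-1, 0, 0.8, 0, 0], [-1, 0, 0.7, 0, 0]]

```text
time_s: 52.3
tcp_pos: [0.5118, -0.316, 0.1163]
eef_rot: [1.228, 1.192, -1.23]
force: [-3.0, -7.4, 3.4]
grip_width: 0.0075
```

step_arm:
  plan:
    - [[-1, 0, 0.6, 0, 0], [-1, 0, 0.4, 0, 0], [-1, 0, 0.3, 0, 0], [-1, 0, 0.1, 0, 0], [-1, 0, 0, 0, 0]]

```text
time_s: 52.8
tcp_pos: [0.5258, -0.3165, 0.1163]
eef_rot: [1.228, 1.191, -1.23]
force: [-1.1, -8.4, 1.0]
grip_width: 0.0078
```

step_arm:
  plan:
    - [[-1, 0, 0.2, 0, 0], [-1, 0, 0.2, 0, 0], [-1, 0, 0.2, 0, 0], [-1, 0, 0.1, 0, 0], [-1, 0, 0, 0, 0]]

```text
time_s: 53.3
tcp_pos: [0.5326, -0.3168, 0.1163]
eef_rot: [1.228, 1.192, -1.23]
force: [-0.5, -7.9, 2.2]
grip_width: 0.0074
```

step_arm:
  plan:
    - [[-1, 0, 0.1, 0, 0], [-1, 0, 0.1, 0, 0], [-1, 0, 0.1, 0, 0], [-1, 0, 0.1, 0, 0], [-1, 0, 0, 0, 0]]

```text
time_s: 53.8
tcp_pos: [0.5329, -0.3168, 0.1162]
eef_rot: [1.224, 1.201, -1.236]
force: [-17.6, -6.6, 11.9]
grip_width: 0.0076
```

step_arm:
  plan:
    - [[-1, 0, -0.3, 0, 0], [-0.2, 0, 0, 0, 0], [-0.2, 0, 0, 0, 0], [-0.2, 0, 0, 0, 0], [-0.2, 0, 0, 0, 0]]

```text
time_s: 54.3
tcp_pos: [0.5312, -0.3142, 0.1153]
eef_rot: [1.229, 1.202, -1.232]
force: [-10.8, -0.2, 7.3]
grip_width: 0.034
```

step_arm:
  plan:
    - [[-0.2, -1, 0, 0, 0], [-0.2, -2, 0, 0, 0], [-0.2, -3, 0, 0, 0], [-0.2, -4, 0, 0, 0], [-0.2, -4, 0, 0, 0]]

```text
time_s: 54.8
tcp_pos: [0.5329, -0.3138, 0.2566]
eef_rot: [1.23, 1.198, -1.228]
force: [0.4, 0.6, 0.0]
grip_width: 0.0343
```

```bash
python3 - <<'E'
from h import *
st()
snap('wrist','w27.png')
E
```

```text
t 54.8 tcp [ 0.5329 -0.3138  0.2566] yaw_y(deg) -1.55 F [0.37 0.56 0.02] grip 0.0343 j [-0.72  0.16  1.63  0.    1.35 -0.69]
```

View pics/w27.png

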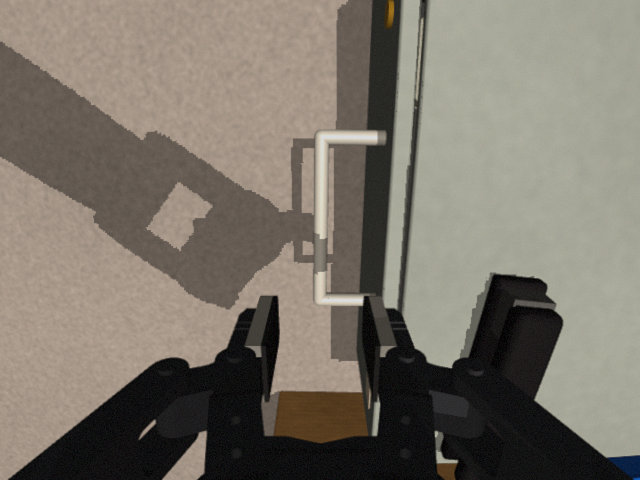

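```bash
python3 - <<'E'
from h import *
i=__import__('pickle').load(open('pics/last_wrist.pkl','rb'))
print(onz('wrist',322,137,0.122,i),onz('wrist',321,299,0.122,i))
im=cv2.imread('pics/w3.png'); cv2.imwrite('pics/c27.png',cv2.resize(cv2.imread('pics/w27.png')[100:320,280:480],None,fx=3,fy=3,interpolation=cv2.INTER_CUBIC))
plan((.36,-.2,.35),-1.7,0,4.5)
snap('top','t27.png')
E
```

```text
[ 0.53701047 -0.25394329  0.122     ] [ 0.53307851 -0.37289679  0.122     ]
t 54.85 tcp [ 0.5358 -0.3161  0.2657] yaw_y(deg) -1.54 F [ 1.98 -1.35  6.14] grip 0.034 j [-0.72  0.16  1.62  0.    1.36 -0.69]
[[[0.0,-0.84,-1.79,-1.11,0.0],[0.0,-0.84,-1.79,-1.11,0.0],[0.0,-0.84,-1.79,-1.11,0.0],[0.0,-0.84,-1.79,-1.11,0.0],[0.0,-0.84,-1.79,-1.11,0.0]]]
[[[0.0,-0.84,-1.79,-1.11,0.0],[0.0,-0.84,-1.79,-1.11,0.0],[0.0,-0.84,-1.79,-1.11,0.0],[0.0,-0.84,-1.79,-1.11,0.0],[0.0,-0.84,-1.79,-1.11,0.0]]]
```

View pics/c27.png

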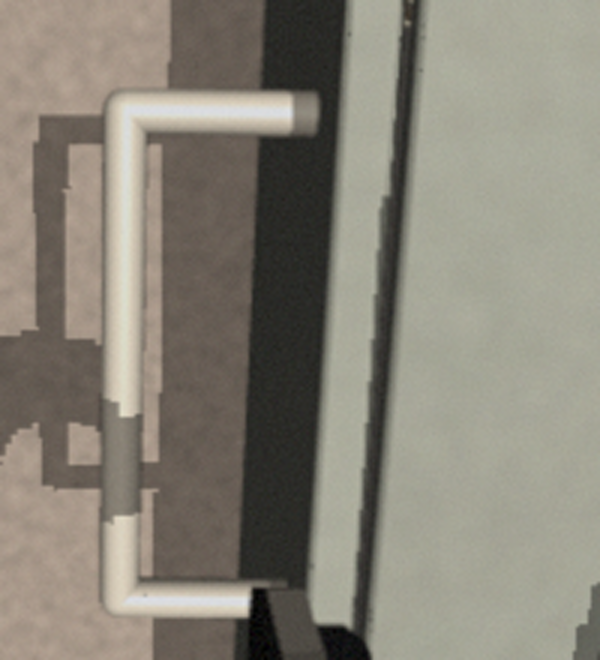

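View pics/w3.png

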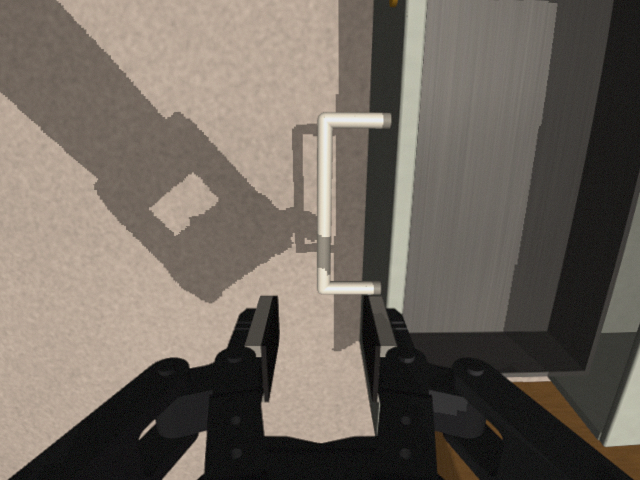

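step_arm:
  plan:
    - [[0, -0.8, -1.8, -1.1, 0], [0, -0.8, -1.8, -1.1, 0], [0, -0.8, -1.8, -1.1, 0], [0, -0.8, -1.8, -1.1, 0], [0, -0.8, -1.8, -1.1, 0]]

```text
time_s: 55.4
tcp_pos: [0.4439, -0.2562, 0.2953]
eef_rot: [1.23, 1.198, -1.228]
force: [-0.7, -0.0, -0.1]
grip_width: 0.0425
```

step_arm:
  plan:
    - [[0, -0.5, -1.5, -1, 0], [0, -0.5, -1.2, -0.8, 0], [0, -0.3, -0.8, -0.4, 0], [0, 0, -0.3, 0, 0], [0, 0, 0, 0, 0]]

```text
time_s: 55.9
tcp_pos: [0.4068, -0.2344, 0.3086]
eef_rot: [1.23, 1.196, -1.23]
force: [0.7, -0.6, -0.0]
grip_width: 0.0431
```

```bash
python3 - <<'E'
from h import *
st()
snap('top','t28.png'); snap('scene','s28.png')
im=cv2.imread('pics/s28.png'); cv2.imwrite('pics/c28.png',cv2.resize(im[120:330,380:580],None,fx=2.8,fy=2.8,interpolation=cv2.INTER_CUBIC))
im=cv2.imread('pics/t28.png'); cv2.imwrite('pics/d28.png',cv2.resize(im[90:270,50:250],None,fx=3,fy=3,interpolation=cv2.INTER_CUBIC))
E
```

```text
t 55.9 tcp [ 0.4068 -0.2344  0.3086] yaw_y(deg) -1.6 F [ 0.75 -0.58 -0.03] grip 0.0431 j [-0.77 -0.25  1.93  0.    1.46 -0.74]
```

View pics/t28.png

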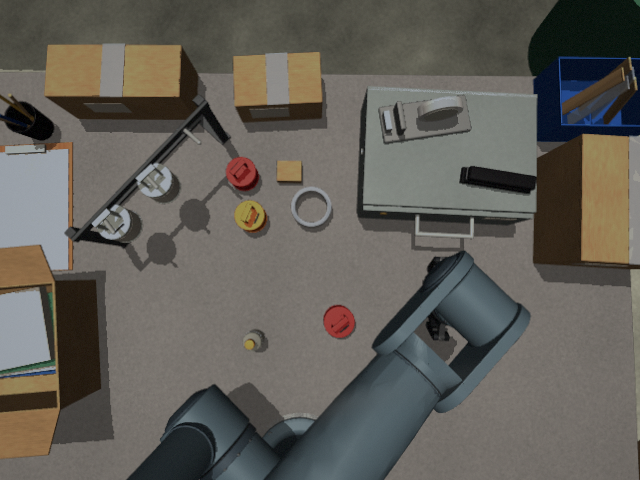

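View pics/c28.png

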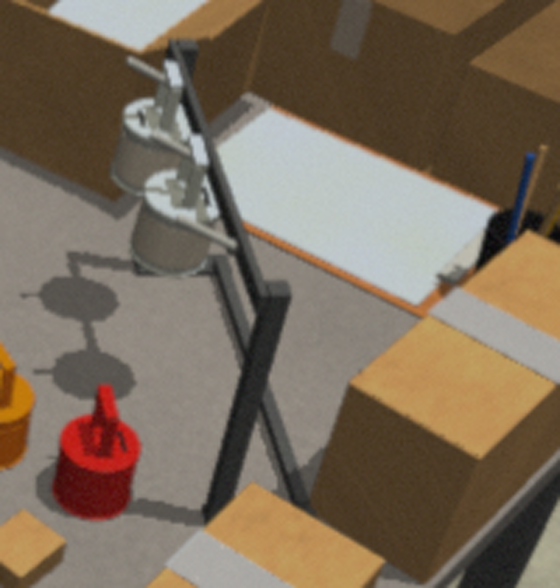

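View pics/d28.png

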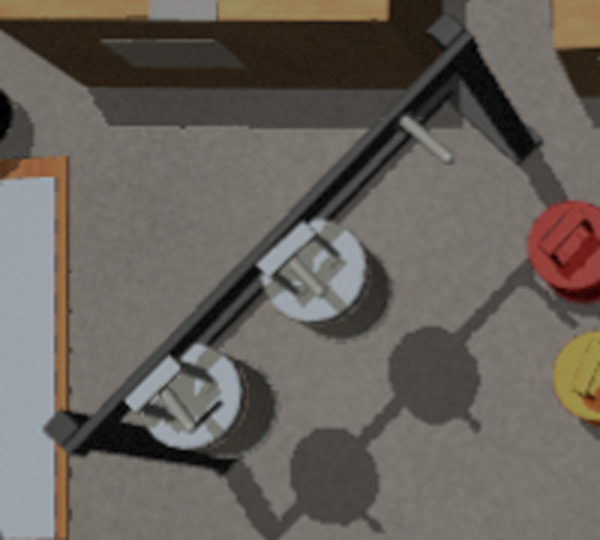

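View pics/s28.png

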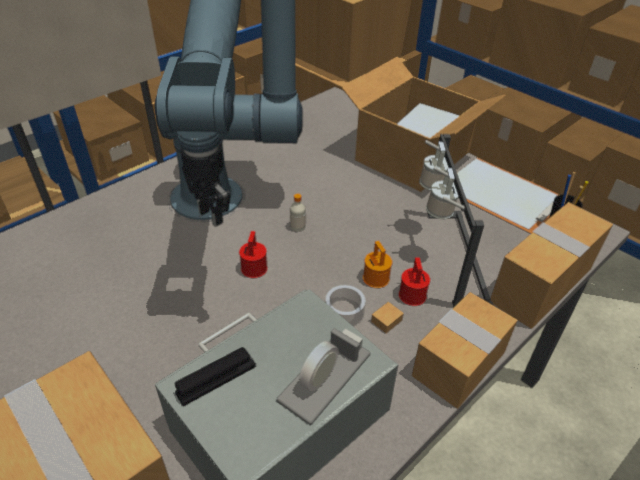

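```bash
python3 - <<'E'
from h import *
for k,s,l in [('B',(287,250),(314,270)),('A',(155,382),(192,396))]:
    S=onz('top',s[0]/3+50,s[1]/3+90,.278); L=onz('top',l[0]/3+50,l[1]/3+90,.228)
    print(k,'strap h',(S[:2]-ROOT[k])@U,'lat',(S[:2]-ROOT[k])@np.array([U[1],-U[0]]),'lid-strap out',(L-S)[:2]@U,'lat',(L-S)[:2]@np.array([U[1],-U[0]]))
E
```

```text
B strap h 0.012219259023736885 lat -0.00376691611806073 lid-strap out 0.0026364657563842536 lat 0.0015812983267187001
A strap h 0.009713469705521574 lat -0.0021532742325668826 lid-strap out 0.004440822757781042 lat 0.0004683607157083833
```

```bash
python3 - <<'E'
from h import *
st(); print(manip.finish_job())
E
```

```text
t 56.0 tcp [ 0.407  -0.2346  0.3085] yaw_y(deg) -1.61 F [0.28 0.34 0.76] grip 0.0426 j [-0.77 -0.24  1.93  0.    1.46 -0.74]
the job is handed in; nothing more can be done
None
```

I handed the job in at 56 s with all five tins I could find placed, but one force reading may have broken the 120 N wrist limit. I lifted each tin. Three pulled about 6.3, 7.3 and 7.8 N, so they have coins and stand in the drawer. Two pulled only about 1 N and hang on two neighbouring hooks of the rack.

**Last checks**
- **Hung tins:** in the final top image both are roughly 10–12 mm out from the rail, within about 4 mm sideways of the hook, and nearly upright.
- **Drawer:** pushing it shut, the force rose at handle x = 0.533 m. That is 175 mm from the open stop, so I take it as fully shut.
- **Bystanders and look-alikes:** none of them looked moved.
- **Robot:** it was clear of everything when I handed in.

**What disagreed or was not checked**
- **Wrist force:** one reading showed about 149 N during the first descent onto the drawer handle. It was gone half a second later, and I saw no contact in the pictures afterwards. If it was a real contact, that rule failed.
- **Drawer drift:** the drawer moved about 3 cm inward while it stood open, and I don't know why. The coin tins were still upright just before I closed it.
- **Tins inside:** I did not look at them again once the drawer was shut.

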